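# Degrease the dome nuts and tip them into the parts tub

## Robot

A 6-joint arm with a two-finger parallel gripper is mounted at the origin on the work surface. World frame = base frame: x ahead of the robot, y to its left, z up, the work surface at z = 0. Lengths are in m, angles in rad, forces in N, time in s.
With the tool pointing down it reaches from about 0.35 to 0.775 m from the base axis. Payload 7.3 kg.
Tool frame: the origin (TCP) lies on the front face of the gripper's body, between the roots of the fingers; the fingertips stand ahead of it and the grasp point (between the pads) lies 47 mm ahead of it (finger_overhang is the z of the fingertips in the tool frame, in m); z points along the fingers, y is the line along which they close (so a half turn about z gives the same grasp; the last joint's range is limited). The gripper opens to 92 mm and grips with 3 to 60 N. Pads are 19 mm wide; open, the fingers measure 130 mm over their backs; the gripper's body (75 mm by 190 mm) begins 47 mm behind the grasp point.
Start: joints at [1.177, 0.342, 1.524, -0, 1.275, -0.146], TCP at [0.129, 0.509, 0.292] pointing down, gripper open.
Joint ranges: [-2.53, 2.53], [-0.77, 2.02], [0.04, 2.7], [-1, 4.14], [0.28, 2.66], [-3.11, 3.11]. Speed limits (rad/s): [2.57, 2.57, 3.14, 3.14, 3.14, 3.14].

## Interface

Orientations are given as [roll, pitch, yaw] about the fixed x, y, z axes, in that order (R = Rz(yaw) Ry(pitch) Rx(roll)).
In Python, from cell import * gives the robot as it stands. The module is installed in compiled form; this text tells all that it offers.
- The arm moves only by the tool arm_command, never from a script. Its argument "series" is a list of rows, each an object of numbers: "x", "y", "z": the shift along the tool's x, y, z in mm; "rx", "ry", "rz": the turn, a rotation vector about the tool's x, y, z in degrees. A call has 1 to 20 rows; each row is the pose to reach, as a shift and turn from the pose commanded when the call began, along the tool's axes at that moment; what a row does not reach only later rows make up. A row lasts 1/10 s, in which the tool goes at most 50 mm and 8.59 degrees, less where a joint would pass 70% of its speed; a pose out of reach is approached as far as the arm can. A call with a gripper value outside its range is refused whole. "hand" is the finger opening in mm, from 0 to 91.8, set as the call begins (left out, the last holds). The fingers move at their own pace and stop on an object; "squeeze" is the grip in N (left out, the last holds). Time passes only in rows, so rows that repeat a pose let the fingers close. It gives the time, the measured TCP pose, the force, the opening and the grip force at its end, in the units of the state.
- observe(): the state, without advancing time (a new reading comes with each control period).
- read_camera(name): name is "scene" or "top"; returns a dict with "pixels" (400x640x3 uint8, blue, green, red), "K" (3x3 intrinsics, pixels), "rvec" (rotation vector, rad) and "tvec" (3), from world to camera coordinates, as OpenCV has them. Camera axes: x right, y down, z forward; pixel columns grow to the right and rows downward; lengths in m; the calibration is good to about 2 mm. A picture is of the moment at which its call begins. There is no depth.
- hand_in(): hands the job in; it is judged then, once.
Trained networks look in a picture, given as the dict that the camera call returned (one of the last four; its "shot" number tells which), for a name from the list of things; names that differ only in an ending like _2 or _b are one class to them, and where a whole thing is asked for, a point or a joint stands for the part that bears it (a point fixed in the world has none). Each returns a list of dicts, best first, with "confidence" (0 to 1); they miss things now and then, are a little off and sometimes report something else, mostly with a low value. They report only what shows in the picture. A call takes as long as a camera call. They do not tell look-alikes from the thing itself.
- boxes_of(picture, query): "point" ([x, y, z] in m, in world coordinates, good to about 4 mm: the middle of the surface that is visible of it).
- trace(picture, query): "pixels" (400x640 bool, what is visible of it).
- mark_of(picture, query): "point" ([x, y, z] in m, in world coordinates, good to about 4 mm: a listed point, or the origin of a listed thing).
The state is a dict: "time": time; "qpos": joint angles; "qvel": joint speeds; "joint_efforts": joint torques, N m; "tool_pos": TCP position; "tool_rot": TCP orientation; "contact_force": force on the tool from outside, world axes, zero at the start; "torque": the same for the moment, N m; "opening": finger opening in m; "grip_force": force on a finger pad.
Only numpy, scipy, OpenCV 4.12 (cv2) and the standard library are available. Lean on these libraries where they do the work, as an engineer would, in place of code of your own. Each camera call takes 0.05 s, during which the arm holds its last target. There are 200 camera calls.

## Task

Degrease the brass dome nuts: put the stray ones from the mat into the steel cup with the others, stand the cup on the round wash pad, press the canister's red cap fully down and let it spring back, then scrub with the long brush inside the cup - down close to the nuts, up to the brim and down again - and stand the brush back in its pot. Then carry the cup, with all the nuts in it, over the blue tub, pour all of them into the tub, and stand the empty cup upright on the wash pad again. Leave the screwdriver, mug and green tin where they are.

Things in the scene. Friction and masses are not known exactly. Their poses are not given: they have to be found in the camera images.
- nut0: a greasy, rather slippery brass-coloured dome (acorn) nut, 15 g: hex foot 16.5 mm across flats (17.6 mm outside) and 8 mm high, a 14 mm wide dome on it, 16 mm high in all; origin at the centre of its flat underside, z towards the dome. Starts upright on the black mat; may be absent (None) in some runs.
- nut1: a greasy, rather slippery brass-coloured dome (acorn) nut, 15 g: hex foot 16.5 mm across flats (17.6 mm outside) and 8 mm high, a 14 mm wide dome on it, 16 mm high in all; origin at the centre of its flat underside, z towards the dome. Starts upright on the black mat; may be absent (None) in some runs.
- nut2: a greasy, rather slippery brass-coloured dome (acorn) nut, 15 g: hex foot 16.5 mm across flats (17.6 mm outside) and 8 mm high, a 14 mm wide dome on it, 16 mm high in all; origin at the centre of its flat underside, z towards the dome. Starts upright on the black mat; may be absent (None) in some runs.
- nut3: a greasy, rather slippery brass-coloured dome (acorn) nut, 15 g: hex foot 16.5 mm across flats (17.6 mm outside) and 8 mm high, a 14 mm wide dome on it, 16 mm high in all; origin at the centre of its flat underside, z towards the dome. Starts upright on the black mat; may be absent (None) in some runs.
- nut4: a greasy, rather slippery brass-coloured dome (acorn) nut, 15 g: hex foot 16.5 mm across flats (17.6 mm outside) and 8 mm high, a 14 mm wide dome on it, 16 mm high in all; origin at the centre of its flat underside, z towards the dome. Starts upright on the black mat; may be absent (None) in some runs.
- nut5: a greasy, rather slippery brass-coloured dome (acorn) nut, 15 g: hex foot 16.5 mm across flats (17.6 mm outside) and 8 mm high, a 14 mm wide dome on it, 16 mm high in all; origin at the centre of its flat underside, z towards the dome. Starts upright on the black mat; may be absent (None) in some runs.
- nut6: a greasy, rather slippery brass-coloured dome (acorn) nut, 15 g: hex foot 16.5 mm across flats (17.6 mm outside) and 8 mm high, a 14 mm wide dome on it, 16 mm high in all; origin at the centre of its flat underside, z towards the dome. Starts upright in the cup.
- nut7: a greasy, rather slippery brass-coloured dome (acorn) nut, 15 g: hex foot 16.5 mm across flats (17.6 mm outside) and 8 mm high, a 14 mm wide dome on it, 16 mm high in all; origin at the centre of its flat underside, z towards the dome. Starts upright in the cup.
- nut8: a greasy, rather slippery brass-coloured dome (acorn) nut, 15 g: hex foot 16.5 mm across flats (17.6 mm outside) and 8 mm high, a 14 mm wide dome on it, 16 mm high in all; origin at the centre of its flat underside, z towards the dome. Starts upright in the cup.
- cup: loose steel wash cup, open on top, 90 mm high, outside diameter 57 mm at the foot and 67 mm at the rim, wall 3 mm, floor 5 mm thick, 160 g; origin at the centre of its underside, z up through its mouth
- pad (a point): centre of the top of the black round rubber wash pad (110 mm across, its top 6 mm above the bench) on the aluminium drip tray (140 by 270 mm, 4 mm thick). The fixed cleaner canister (66 mm across, body 134 mm high) stands on the same tray, its axis 150 mm from the pad's centre along the point's +y
- cap_top (a point): centre of the top of the canister's sprung red spray cap (32 mm across, 22 mm tall), 166 mm above the bench when up; it presses straight down
- cap (a joint): how far the spray cap is pressed: 0 up, 0.008 m fully down (about 5 N); it springs back
- brush: loose long round brush that stands upright, bristles down: stiff tan bristle head 33 mm across and 50 mm long at the bottom, orange round handle 18 mm across from 68 to 180 mm up; origin at the centre of the bristles' flat lower end, z towards the handle's top
- pot: fixed grey brush pot, open on top, 60 mm high, inside diameter 44 mm, outside 52 mm (foot flange 72 mm), floor 5 mm thick; origin at the centre of its underside
- tub: fixed blue open parts tub, 160 mm (its x) by 180 mm (its y), 65 mm high, walls 5 mm; origin at the centre of its underside
- mat: fixed black rubber mat, 130 mm (its x) by 180 mm (its y), 3 mm thick, on which the stray dome nuts start; origin at the centre of its underside
- screwdriver: bystander: loose red-handled screwdriver lying on the bench
- mug: bystander: white mug, 80 mm across, 90 mm high
- tin: bystander: green grease tin, 70 mm across, 70 mm high
- cup_rim (a point): centre of the cup's mouth, 90 mm above the cup's origin along its z
Things that resemble listed ones, but are neither listed nor needed, are in the scene too. Leave any brown, pink or turquoise look-alike of the cup alone.

How it is judged:
On the way, in this order (a step that is already met when the one before it is completed fails the run):
1. all nuts are in the cup, and the cup stands released on the wash pad (x of nut0 in the frame of cup between -0.032 and 0.032 m and y of nut0 in the frame of cup between -0.032 and 0.032 m and z of nut0 in the frame of cup between -0.002 and 0.088 m and x of nut1 in the frame of cup between -0.032 and 0.032 m and y of nut1 in the frame of cup between -0.032 and 0.032 m and z of nut1 in the frame of cup between -0.002 and 0.088 m and x of nut2 in the frame of cup between -0.032 and 0.032 m and y of nut2 in the frame of cup between -0.032 and 0.032 m and z of nut2 in the frame of cup between -0.002 and 0.088 m and x of nut3 in the frame of cup between -0.032 and 0.032 m and y of nut3 in the frame of cup between -0.032 and 0.032 m and z of nut3 in the frame of cup between -0.002 and 0.088 m and x of nut4 in the frame of cup between -0.032 and 0.032 m and y of nut4 in the frame of cup between -0.032 and 0.032 m and z of nut4 in the frame of cup between -0.002 and 0.088 m and x of nut5 in the frame of cup between -0.032 and 0.032 m and y of nut5 in the frame of cup between -0.032 and 0.032 m and z of nut5 in the frame of cup between -0.002 and 0.088 m and x of nut6 in the frame of cup between -0.032 and 0.032 m and y of nut6 in the frame of cup between -0.032 and 0.032 m and z of nut6 in the frame of cup between -0.002 and 0.088 m and x of nut7 in the frame of cup between -0.032 and 0.032 m and y of nut7 in the frame of cup between -0.032 and 0.032 m and z of nut7 in the frame of cup between -0.002 and 0.088 m and x of nut8 in the frame of cup between -0.032 and 0.032 m and y of nut8 in the frame of cup between -0.032 and 0.032 m and z of nut8 in the frame of cup between -0.002 and 0.088 m and horizontal distance between cup and pad below 0.03 m and height (world z) of cup below 0.015 m and angle between cup's own z axis and vertical below 0.1 rad and contact force between the fingers and cup below 0.2 N), for 0.2 s.
2. the spray cap is pressed down, at least 6 of its 8 mm, with the loaded cup on the pad (x of nut0 in the frame of cup between -0.032 and 0.032 m and y of nut0 in the frame of cup between -0.032 and 0.032 m and z of nut0 in the frame of cup between -0.002 and 0.088 m and x of nut1 in the frame of cup between -0.032 and 0.032 m and y of nut1 in the frame of cup between -0.032 and 0.032 m and z of nut1 in the frame of cup between -0.002 and 0.088 m and x of nut2 in the frame of cup between -0.032 and 0.032 m and y of nut2 in the frame of cup between -0.032 and 0.032 m and z of nut2 in the frame of cup between -0.002 and 0.088 m and x of nut3 in the frame of cup between -0.032 and 0.032 m and y of nut3 in the frame of cup between -0.032 and 0.032 m and z of nut3 in the frame of cup between -0.002 and 0.088 m and x of nut4 in the frame of cup between -0.032 and 0.032 m and y of nut4 in the frame of cup between -0.032 and 0.032 m and z of nut4 in the frame of cup between -0.002 and 0.088 m and x of nut5 in the frame of cup between -0.032 and 0.032 m and y of nut5 in the frame of cup between -0.032 and 0.032 m and z of nut5 in the frame of cup between -0.002 and 0.088 m and x of nut6 in the frame of cup between -0.032 and 0.032 m and y of nut6 in the frame of cup between -0.032 and 0.032 m and z of nut6 in the frame of cup between -0.002 and 0.088 m and x of nut7 in the frame of cup between -0.032 and 0.032 m and y of nut7 in the frame of cup between -0.032 and 0.032 m and z of nut7 in the frame of cup between -0.002 and 0.088 m and x of nut8 in the frame of cup between -0.032 and 0.032 m and y of nut8 in the frame of cup between -0.032 and 0.032 m and z of nut8 in the frame of cup between -0.002 and 0.088 m and horizontal distance between cup and pad below 0.03 m and height (world z) of cup below 0.015 m and angle between cup's own z axis and vertical below 0.1 rad and value of joint cap above 0.006 m), for 0.05 s.
3. the cap is up again (value of joint cap below 0.002 m).
4. the brush's lower end is inside the cup, less than 60 mm above the cup's underside, the cup upright on the pad (horizontal distance between cup and pad below 0.03 m and height (world z) of cup below 0.015 m and angle between cup's own z axis and vertical below 0.1 rad and z of brush in the frame of cup below 0.06 m and horizontal distance between brush and cup below 0.03 m).
5. the brush is raised in or just above the cup until its lower end is more than 80 mm above the cup's underside (z of brush in the frame of cup above 0.08 m and horizontal distance between brush and cup below 0.04 m).
6. the brush is down in the cup again, lower end less than 60 mm above the cup's underside (all of step 4).
7. the brush stands released in its pot (horizontal distance between brush and pot below 0.012 m and height (world z) of brush below 0.015 m and angle between brush's own z axis and vertical below 0.25 rad and contact force between the fingers and brush below 0.2 N), for 0.2 s.
8. the cup with all nuts in it is off the bench, its mouth above the tub (within 130 mm of its centre), and is being tipped (more than 0.4 rad) (x of nut0 in the frame of cup between -0.032 and 0.032 m and y of nut0 in the frame of cup between -0.032 and 0.032 m and z of nut0 in the frame of cup between -0.002 and 0.088 m and x of nut1 in the frame of cup between -0.032 and 0.032 m and y of nut1 in the frame of cup between -0.032 and 0.032 m and z of nut1 in the frame of cup between -0.002 and 0.088 m and x of nut2 in the frame of cup between -0.032 and 0.032 m and y of nut2 in the frame of cup between -0.032 and 0.032 m and z of nut2 in the frame of cup between -0.002 and 0.088 m and x of nut3 in the frame of cup between -0.032 and 0.032 m and y of nut3 in the frame of cup between -0.032 and 0.032 m and z of nut3 in the frame of cup between -0.002 and 0.088 m and x of nut4 in the frame of cup between -0.032 and 0.032 m and y of nut4 in the frame of cup between -0.032 and 0.032 m and z of nut4 in the frame of cup between -0.002 and 0.088 m and x of nut5 in the frame of cup between -0.032 and 0.032 m and y of nut5 in the frame of cup between -0.032 and 0.032 m and z of nut5 in the frame of cup between -0.002 and 0.088 m and x of nut6 in the frame of cup between -0.032 and 0.032 m and y of nut6 in the frame of cup between -0.032 and 0.032 m and z of nut6 in the frame of cup between -0.002 and 0.088 m and x of nut7 in the frame of cup between -0.032 and 0.032 m and y of nut7 in the frame of cup between -0.032 and 0.032 m and z of nut7 in the frame of cup between -0.002 and 0.088 m and x of nut8 in the frame of cup between -0.032 and 0.032 m and y of nut8 in the frame of cup between -0.032 and 0.032 m and z of nut8 in the frame of cup between -0.002 and 0.088 m and angle between cup's own z axis and vertical above 0.4 rad and horizontal distance between cup_rim and tub below 0.13 m and height (world z) of cup above 0.06 m).
9. all nuts are in the tub (x of nut0 in the frame of tub between -0.08 and 0.08 m and y of nut0 in the frame of tub between -0.09 and 0.09 m and z of nut0 in the frame of tub between -0.002 and 0.062 m and x of nut1 in the frame of tub between -0.08 and 0.08 m and y of nut1 in the frame of tub between -0.09 and 0.09 m and z of nut1 in the frame of tub between -0.002 and 0.062 m and x of nut2 in the frame of tub between -0.08 and 0.08 m and y of nut2 in the frame of tub between -0.09 and 0.09 m and z of nut2 in the frame of tub between -0.002 and 0.062 m and x of nut3 in the frame of tub between -0.08 and 0.08 m and y of nut3 in the frame of tub between -0.09 and 0.09 m and z of nut3 in the frame of tub between -0.002 and 0.062 m and x of nut4 in the frame of tub between -0.08 and 0.08 m and y of nut4 in the frame of tub between -0.09 and 0.09 m and z of nut4 in the frame of tub between -0.002 and 0.062 m and x of nut5 in the frame of tub between -0.08 and 0.08 m and y of nut5 in the frame of tub between -0.09 and 0.09 m and z of nut5 in the frame of tub between -0.002 and 0.062 m and x of nut6 in the frame of tub between -0.08 and 0.08 m and y of nut6 in the frame of tub between -0.09 and 0.09 m and z of nut6 in the frame of tub between -0.002 and 0.062 m and x of nut7 in the frame of tub between -0.08 and 0.08 m and y of nut7 in the frame of tub between -0.09 and 0.09 m and z of nut7 in the frame of tub between -0.002 and 0.062 m and x of nut8 in the frame of tub between -0.08 and 0.08 m and y of nut8 in the frame of tub between -0.09 and 0.09 m and z of nut8 in the frame of tub between -0.002 and 0.062 m), for 0.2 s.
At the end, for the whole second after the job is handed in: All nuts lie at rest inside the tub; the empty cup stands upright on the wash pad, its centre within 30 mm of the pad's; the brush stands in its pot; the cap is up; everything is released (all of step 7 and all of step 9 and horizontal distance between cup and pad below 0.03 m and height (world z) of cup below 0.015 m and angle between cup's own z axis and vertical below 0.1 rad and value of joint cap below 0.002 m and contact force between the fingers and cup below 0.2 N and linear speed of each of nut0, nut1, nut2, nut3, nut4, nut5, nut6, nut7, nut8, cup, brush below 0.03 m/s); the robot touches nothing.
It fails at once if the screwdriver is moved more than 30 mm (distance of screwdriver from where it was at the start of the episode above 0.03 m).
It fails at once if the mug is moved more than 30 mm (distance of mug from where it was at the start of the episode above 0.03 m).
It fails at once if the tin is moved more than 30 mm (distance of tin from where it was at the start of the episode above 0.03 m).
Of nut0, nut1, nut2, nut3, nut4, nut5 only 3 to 6 are there at a start; the rules pass over those that are not, and their reading is None.
At some moment in a run one of nut0, nut1, nut2, nut3, nut4, nut5 may be knocked a few centimetres aside while the robot is not near it.
It also fails if it takes over 208 s, if anything falls off the work surface, if the arm or the gripper's body presses on something with over 40 N, if the wrist force passes 120 N, or if a joint passes its speed limit or range.

## Working session

There is one attempt and no reset: what is moved stays moved. The work goes in short steps, Python scripts to look and compute and a tool call to move; the robot and the scene stay as the last step left them, time stands still between calls to the robot, and variables do not carry over. Pictures are saved under pics/ and viewed, at most 14 in all, crops included, and the job is handed in when it is done.

Besides the shell and the picture viewer there is one more tool, called after ">>>" by a JSON object that holds its "name" and its "arguments", one argument or row to a line. arm_command: Moves the arm, as the interface text tells. Its arguments: {"type":"object","properties":{"series":{"type":"array"},"hand":{"type":"number"},"squeeze":{"type":"number"}},"required":["series"]}

```bash
mkdir -p pics; cat > h.py <<'E'
from cell import *
import numpy as np, cv2
def proj(p,P):
    return cv2.projectPoints(np.float32([P]),np.float64(p["rvec"]),np.float64(p["tvec"]),np.float64(p["K"]),None)[0].ravel()
def ray(p,u,v,z):
    R=cv2.Rodrigues(np.float64(p["rvec"]))[0];t=np.float64(p["tvec"]).ravel()
    c=-R.T@t; d=R.T@np.linalg.inv(p["K"])@np.array([u,v,1.]); return c+d*(z-c[2])/d[2]
E
python3 - <<'E'
from h import *
print(observe())
for c in ["scene","top"]:
    p=read_camera(c); cv2.imwrite(f"pics/{c}0.png",p["pixels"])
    print(c, (-cv2.Rodrigues(np.float64(p["rvec"]))[0].T@np.float64(p["tvec"]).ravel()).round(3))
    for q in ["nut0","cup","pad","cap_top","brush","pot","tub","mat","screwdriver","mug","tin","cup_rim"]:
        for m in mark_of(p,q)[:8]: print(q,np.round(m["point"],3),round(m["confidence"],2),proj(p,m["point"]).round())
E
```

```text
{'time': 0.0, 'qpos': array([ 1.17700540e+00,  3.42727109e-01,  1.52500246e+00, -6.43932816e-06,
        1.27540108e+00, -1.46008538e-01]), 'qvel': array([ 0.00019965,  0.00166984, -0.00189426, -0.00128309, -0.00099239,
        0.00011847]), 'joint_efforts': array([ 3.94709195e-04, -4.31246066e+01, -2.44222945e+01,  7.18459021e-02,
        5.59537194e-02, -1.19959127e-04]), 'tool_pos': array([0.12862586, 0.50868785, 0.29154769]), 'tool_rot': array([-3.14007013e+00, -2.17671111e-04,  2.89381198e+00]), 'contact_force': array([-0.7456505 , -0.81520855, -0.48572347]), 'torque': array([ 0.02345573, -0.01202483, -0.05426577]), 'grip_force': 0.0, 'opening': 0.0922038412186224}
scene [1.153 0.264 0.985]
nut0 [ 0.631 -0.007  0.004] 0.57 [310. 269.]
nut0 [ 0.626 -0.07   0.001] 0.41 [290. 259.]
nut0 [0.648 0.052 0.008] 0.41 [329. 283.]
nut0 [ 0.57  -0.069  0.001] 0.39 [300. 243.]
cup [ 0.624 -0.182  0.001] 0.81 [253. 243.]
cup [0.286 0.19  0.002] 0.69 [427. 202.]
cup [ 0.43  -0.033  0.   ] 0.65 [334. 211.]
cup [ 0.302 -0.171  0.002] 0.59 [311. 165.]
cup [0.448 0.284 0.164] 0.46 [459. 220.]
pad 
[... 1599 characters left out ...]
0.62 [228. 167.]
pot [0.643 0.193 0.   ] 0.83 [229. 167.]
tub [ 0.472 -0.293  0.002] 0.56 [390. 222.]
mat [ 0.606 -0.009 -0.003] 0.81 [295. 179.]
screwdriver [ 0.686 -0.3    0.002] 0.55 [389. 153.]
screwdriver [ 0.607 -0.009 -0.001] 0.15 [294. 178.]
mug [ 0.694  0.337 -0.003] 0.63 [184. 152.]
mug [ 0.644  0.195 -0.003] 0.38 [228. 167.]
tin [ 0.321 -0.445 -0.004] 0.84 [445. 273.]
tin [0.448 0.281 0.165] 0.34 [178. 220.]
tin [ 0.684 -0.299 -0.002] 0.16 [388. 154.]
cup_rim [ 0.434 -0.034  0.089] 0.93 [302. 230.]
cup_rim [ 0.629 -0.181  0.095] 0.88 [354. 161.]
cup_rim [ 0.298 -0.172  0.09 ] 0.83 [354. 280.]
cup_rim [0.286 0.188 0.092] 0.83 [218. 285.]
cup_rim [0.641 0.195 0.006] 0.47 [228. 167.]
```

```bash
python3 - <<'E'
import cv2
a=cv2.imread("pics/scene0.png"); cv2.imwrite("pics/s1.png",cv2.resize(a[110:390,180:500],None,fx=2.14,fy=2.14,interpolation=3)[:600,:800])
a=cv2.imread("pics/top0.png"); cv2.imwrite("pics/t1.png",cv2.resize(a[130:310,150:470],None,fx=2.5,fy=2.5,interpolation=3))
E
```

```text
(no output)
```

View pics/s1.png

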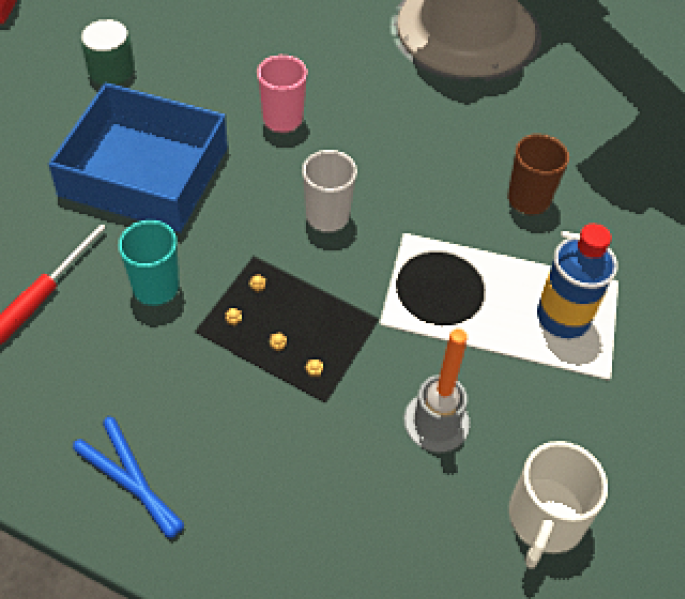

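View pics/t1.png

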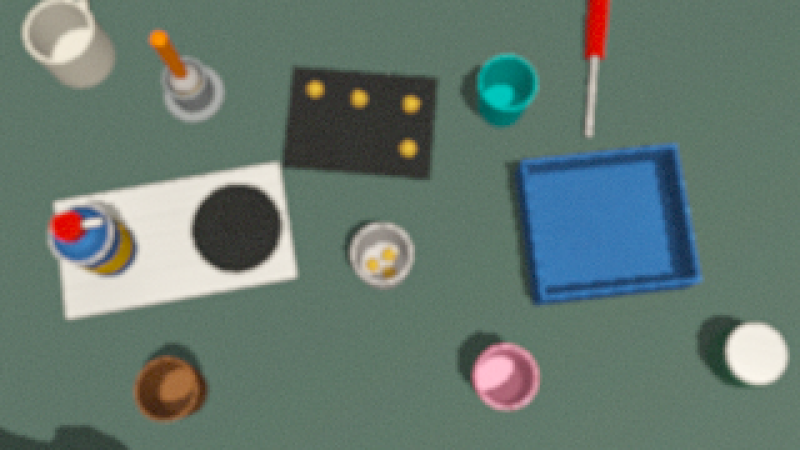

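Candidates for the cup (s1 crop): grey steel at (329,190), pink (283,95), brown (538,175), turquoise (150,262). The steel one, with 3 brass nuts inside (t1 crop at (382,253)), is the right one. There are four strays on the mat at (258,283), (233,316), (278,341) and (315,368). The pad is black and round at (440,288), the brush is in its pot at (440,400), and the blue tub is at (140,155).

```bash
cat >> h.py <<'E'
from scipy.spatial.transform import Rotation as Ro
def down(az,tilt=0): # tool down, closing axis y at azimuth az; tilt = turn about tool y (deg)
    return Ro.from_euler('xyz',[np.pi,0,az+np.pi/2])*Ro.from_euler('y',tilt,degrees=True)
def rows(wps):
    """wps: (grasp point xyz, Rotation); prints tool-frame shift/turn from now"""
    s=observe(); R0=Ro.from_euler('xyz',s["tool_rot"]); p0=np.array(s["tool_pos"]); pp,pr=p0,R0
    for g,R in wps:
        p=np.array(g)-R.apply([0,0,.047]); d=R0.inv().apply(p-p0)*1000; w=(R0.inv()*R).as_rotvec(degrees=True)
        n=max(np.linalg.norm(p-pp)/.05,np.degrees((pr.inv()*R).magnitude())/8.59)
        print("xyz",d.round(1),"rot",w.round(1),"n>=%.1f"%n); pp,pr=p,R
def brass(p,z=.012):
    a=cv2.cvtColor(p["pixels"],cv2.COLOR_BGR2HSV); m=cv2.inRange(a,(18,110,100),(32,255,255))
    n,_,st,c=cv2.connectedComponentsWithStats(m); out=[]
    for i in range(1,n):
        if st[i,4]>=6:
            w=ray(p,*c[i],z)
            out.append((*w[:2].round(4),int(st[i,4])))
    return out
def nuts():
    for c in ("top","scene"):
        print(c,[o for o in brass(read_camera(c)) if .52<o[0]<.7 and -.13<o[1]<.12])
E
python3 - <<'E'
from h import *
import cell; print([n for n in dir(cell) if n[0]!='_'])
nuts()
c=(.431,-.037);az=-.086
rows([((*c,.28),down(az)),((*c,.06),down(az)),])
E
```

```text
['IKError', 'boxes_of', 'finger_overhang', 'hand_in', 'mark_of', 'observe', 'read_camera', 'trace']
top [(np.float64(0.6444), np.float64(0.0477), 47), (np.float64(0.6332), np.float64(-0.006), 47), (np.float64(0.6255), np.float64(-0.069), 48), (np.float64(0.5701), np.float64(-0.0655), 47)]
scene [(np.float64(0.5726), np.float64(-0.0671), 32), (np.float64(0.6277), np.float64(-0.0705), 34), (np.float64(0.6348), np.float64(-0.0081), 37), (np.float64(0.6469), np.float64(0.0457), 41)]
xyz [-426.9 -455.2  -34.8] rot [ 0.  -0.  80.7] n>=12.5
xyz [-426.9 -455.2  185.2] rot [ 0.  -0.  80.7] n>=4.4
```

>>> {"name": "arm_command", "arguments": {
  "series": [
    {"x":0,"y":0,"z":-35},
    {"x":-427,"y":-455,"z":-35,"rz":80.7},
    {"x":-427,"y":-455,"z":-35,"rz":80.7},
    {"x":-427,"y":-455,"z":-35,"rz":80.7},
    {"x":-427,"y":-455,"z":-35,"rz":80.7},
    {"x":-427,"y":-455,"z":-35,"rz":80.7},
    {"x":-427,"y":-455,"z":-35,"rz":80.7},
    {"x":-427,"y":-455,"z":-35,"rz":80.7},
    {"x":-427,"y":-455,"z":-35,"rz":80.7},
    {"x":-427,"y":-455,"z":-35,"rz":80.7},
    {"x":-427,"y":-455,"z":-35,"rz":80.7},
    {"x":-427,"y":-455,"z":-35,"rz":80.7},
    {"x":-427,"y":-455,"z":-35,"rz":80.7},
    {"x":-427,"y":-455,"z":-35,"rz":80.7},
    {"x":-427,"y":-455,"z":-35,"rz":80.7},
    {"x":-427,"y":-455,"z":-35,"rz":80.7}
  ],
  "hand": 91,
  "squeeze": 30
}}

```text
invalid input
```

```bash
python3 - <<'E'
from h import *
s=observe();print(s["time"],s["tool_pos"],s["tool_rot"],s["qpos"],finger_overhang)
c=(.431,-.037);az=-.086
rows([((*c,.06),down(az))])
E
```

```text
1.4 [0.12872539 0.50898115 0.29224171] [3.14150606e+00 3.37748635e-05 2.89385199e+00] [ 1.17705223e+00  3.41989960e-01  1.52411147e+00 -2.17606554e-05
  1.27540065e+00 -1.45997093e-01] 0.0655
xyz [-426.9 -455.2  185.2] rot [ 0.  -0.  80.7] n>=13.0
```

>>> {"name": "arm_command", "arguments": {
  "series": [
    {"x":0,"y":0,"z":-35,"rx":0,"ry":0,"rz":0},
    {"x":-427,"y":-455,"z":-35,"rx":0,"ry":0,"rz":80.7},
    {"x":-427,"y":-455,"z":-35,"rx":0,"ry":0,"rz":80.7},
    {"x":-427,"y":-455,"z":-35,"rx":0,"ry":0,"rz":80.7},
    {"x":-427,"y":-455,"z":-35,"rx":0,"ry":0,"rz":80.7},
    {"x":-427,"y":-455,"z":-35,"rx":0,"ry":0,"rz":80.7},
    {"x":-427,"y":-455,"z":-35,"rx":0,"ry":0,"rz":80.7},
    {"x":-427,"y":-455,"z":-35,"rx":0,"ry":0,"rz":80.7},
    {"x":-427,"y":-455,"z":-35,"rx":0,"ry":0,"rz":80.7},
    {"x":-427,"y":-455,"z":-35,"rx":0,"ry":0,"rz":80.7},
    {"x":-427,"y":-455,"z":-35,"rx":0,"ry":0,"rz":80.7},
    {"x":-427,"y":-455,"z":-35,"rx":0,"ry":0,"rz":80.7},
    {"x":-427,"y":-455,"z":-35,"rx":0,"ry":0,"rz":80.7},
    {"x":-427,"y":-455,"z":-35,"rx":0,"ry":0,"rz":80.7},
    {"x":-427,"y":-455,"z":-35,"rx":0,"ry":0,"rz":80.7},
    {"x":-427,"y":-455,"z":-35,"rx":0,"ry":0,"rz":80.7}
  ],
  "hand": 91,
  "squeeze": 30
}}

```text
time: 3.0
tool_pos: [0.4309, -0.0369, 0.327]
tool_rot: [-3.141, -0.001, 1.484]
contact_force: [-0.3, 0.6, 0.6]
opening: 0.0912
grip_force: 0.0
```

```bash
python3 - <<'E'
from h import *
s=observe();print(s["time"],s["tool_pos"],s["tool_rot"],s["qpos"])
c=(.431,-.037);az=-.086
rows([((*c,.06),down(az))])
E
```

```text
3.0 [ 0.43087862 -0.0369108   0.32695204] [-3.14070094e+00 -6.31997057e-04  1.48399376e+00] [-2.63328899e-01  1.42273424e-01  1.69396061e+00  4.82349263e-04
  1.30634749e+00 -1.76652920e-01]
xyz [-2.0e-01  3.0e-01  2.2e+02] rot [-0.1 -0.  -0. ] n>=4.4
```

>>> {"name": "arm_command", "arguments": {
  "series": [
    {"x":0,"y":0,"z":50,"rx":0,"ry":0,"rz":0},
    {"x":0,"y":0,"z":100,"rx":0,"ry":0,"rz":0},
    {"x":0,"y":0,"z":140,"rx":0,"ry":0,"rz":0},
    {"x":0,"y":0,"z":175,"rx":0,"ry":0,"rz":0},
    {"x":0,"y":0,"z":205,"rx":0,"ry":0,"rz":0},
    {"x":0,"y":0,"z":220,"rx":0,"ry":0,"rz":0},
    {"x":0,"y":0,"z":220,"rx":0,"ry":0,"rz":0}
  ]
}}

```text
time: 3.7
tool_pos: [0.4296, -0.0353, 0.1059]
tool_rot: [-3.137, -0.001, 1.487]
contact_force: [-0.7, -0.2, -0.0]
opening: 0.0908
grip_force: 0.0
```

>>> {"name": "arm_command", "arguments": {
  "series": [
    {"x":0,"y":0,"z":0,"rx":0,"ry":0,"rz":0},
    {"x":0,"y":0,"z":0,"rx":0,"ry":0,"rz":0},
    {"x":0,"y":0,"z":0,"rx":0,"ry":0,"rz":0},
    {"x":0,"y":0,"z":0,"rx":0,"ry":0,"rz":0},
    {"x":0,"y":0,"z":0,"rx":0,"ry":0,"rz":0},
    {"x":0,"y":0,"z":0,"rx":0,"ry":0,"rz":0},
    {"x":0,"y":0,"z":0,"rx":0,"ry":0,"rz":0},
    {"x":0,"y":0,"z":-15,"rx":0,"ry":0,"rz":0},
    {"x":0,"y":0,"z":-30,"rx":0,"ry":0,"rz":0},
    {"x":0,"y":0,"z":-50,"rx":0,"ry":0,"rz":0}
  ],
  "hand": 50,
  "squeeze": 30
}}

```text
time: 4.7
tool_pos: [0.4306, -0.0368, 0.1575]
tool_rot: [-3.14, -0.0, 1.485]
contact_force: [0.5, -0.2, -1.9]
opening: 0.0658
grip_force: 30.0
```

```bash
python3 - <<'E'
from h import *
s=observe();print(s["time"],s["tool_pos"],s["opening"],s["grip_force"],s["contact_force"])
for c in ("scene","top"):
    p=read_camera(c)
    print([np.round(m["point"],3) for m in mark_of(p,"pad")[:2]],[np.round(m["point"],3) for m in mark_of(p,"cap_top")[:2]])
    a=p["pixels"][150:310,250:450] if c=="scene" else p["pixels"][150:310,150:350]
    cv2.imwrite(f"pics/a_{c}.png",a)
a=np.hstack([cv2.imread("pics/a_scene.png"),cv2.imread("pics/a_top.png")]);cv2.imwrite("pics/a.png",cv2.resize(a,None,fx=2,fy=2))
c=(.4725,.135);az=.28
rows([((*c,.11),down(az)),((*c,.067),down(az))])
E
```

```text
4.7 [ 0.43059426 -0.03676775  0.15746273] 0.06575706563416349 30.004397554148454 [ 0.4909508  -0.19617873 -1.93176149]
[array([0.474, 0.133, 0.006]), array([0.448, 0.285, 0.165])] [array([0.45 , 0.284, 0.166])]
[array([0.478, 0.138, 0.007])] [array([0.452, 0.283, 0.164]), array([ 0.471, -0.293, -0.002])]
xyz [174.7  27.1  -0.6] rot [ -0.1  -0.  -20.9] n>=3.5
xyz [174.7  27.1  42.4] rot [ -0.1  -0.  -20.9] n>=0.9
```

View pics/a.png

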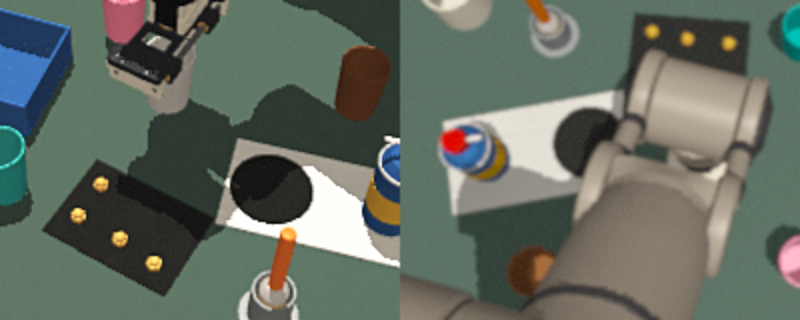

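The cup is held upright in the gripper (left half, (170,85)) and the four nuts haven't moved. Next I carry it to the pad.

>>> {"name": "arm_command", "arguments": {
  "series": [
    {"x":30,"y":5,"z":0,"rx":0,"ry":0,"rz":-4},
    {"x":70,"y":11,"z":0,"rx":0,"ry":0,"rz":-9},
    {"x":110,"y":17,"z":0,"rx":0,"ry":0,"rz":-14},
    {"x":145,"y":23,"z":0,"rx":0,"ry":0,"rz":-18},
    {"x":165,"y":26,"z":0,"rx":0,"ry":0,"rz":-20},
    {"x":175,"y":27,"z":0,"rx":0,"ry":0,"rz":-21},
    {"x":175,"y":27,"z":10,"rx":0,"ry":0,"rz":-21},
    {"x":175,"y":27,"z":22,"rx":0,"ry":0,"rz":-21},
    {"x":175,"y":27,"z":32,"rx":0,"ry":0,"rz":-21},
    {"x":175,"y":27,"z":40,"rx":0,"ry":0,"rz":-21},
    {"x":175,"y":27,"z":43,"rx":0,"ry":0,"rz":-21},
    {"x":175,"y":27,"z":43,"rx":0,"ry":0,"rz":-21},
    {"x":175,"y":27,"z":43,"rx":0,"ry":0,"rz":-21}
  ]
}}

```text
time: 6.3
tool_pos: [0.4724, 0.1345, 0.1143]
tool_rot: [-3.14, 0.0, 1.851]
contact_force: [-3.8, -2.3, 4.2]
opening: 0.0659
grip_force: 29.9
```

>>> {"name": "arm_command", "arguments": {
  "series": [
    {"x":0,"y":0,"z":0,"rx":0,"ry":0,"rz":0},
    {"x":0,"y":0,"z":0,"rx":0,"ry":0,"rz":0},
    {"x":0,"y":0,"z":0,"rx":0,"ry":0,"rz":0},
    {"x":0,"y":0,"z":0,"rx":0,"ry":0,"rz":0},
    {"x":0,"y":0,"z":-40,"rx":0,"ry":0,"rz":0},
    {"x":0,"y":0,"z":-80,"rx":0,"ry":0,"rz":0},
    {"x":0,"y":0,"z":-120,"rx":0,"ry":0,"rz":0},
    {"x":0,"y":0,"z":-120,"rx":0,"ry":0,"rz":0}
  ],
  "hand": 91
}}

```text
time: 7.1
tool_pos: [0.4754, 0.1357, 0.2394]
tool_rot: [3.131, 0.002, 1.852]
contact_force: [0.9, 0.7, 0.4]
opening: 0.0909
grip_force: 0.0
```

```bash
python3 - <<'E'
from h import *
s=observe();print(s["time"],s["tool_pos"],s["opening"],s["contact_force"])
nuts()
p=read_camera("scene"); print([np.round(m["point"],3) for m in mark_of(p,"cup_rim")[:4]],[np.round(m["point"],3) for m in mark_of(p,"cup")[:4]])
for n in [(.571,-.0665)]:
    az=np.arctan2(n[1],n[0]); rows([((*n,.16),down(az)),((*n,.024),down(az))])
E
```

```text
7.1 [0.47542166 0.13566905 0.23937493] 0.09094229155884268 [0.90398443 0.74806239 0.4038824 ]
top [(np.float64(0.6449), np.float64(0.0485), 45), (np.float64(0.6333), np.float64(-0.0058), 43), (np.float64(0.6256), np.float64(-0.069), 46), (np.float64(0.5699), np.float64(-0.0651), 48)]
scene [(np.float64(0.5721), np.float64(-0.0675), 30), (np.float64(0.6275), np.float64(-0.0702), 33), (np.float64(0.6342), np.float64(-0.0078), 38), (np.float64(0.6468), np.float64(0.0452), 40)]
[array([ 0.624, -0.181,  0.089]), array([ 0.301, -0.167,  0.088]), array([0.472, 0.134, 0.094]), array([0.289, 0.191, 0.088])] [array([ 0.628, -0.183, -0.001]), array([ 0.288,  0.189, -0.001]), array([0.47 , 0.137, 0.006]), array([ 0.304, -0.169,  0.004])]
xyz [-221.1   39.    25.6] rot [-0.2  0.  22.7] n>=4.5
xyz [-221.2   39.4  161.6] rot [-0.2  0.  22.7] n>=2.7
```

```bash
cat >> h.py <<'E'
def rel(start,wps):
    g,R0=start; p0=np.array(g)-R0.apply([0,0,.047])
    for g,R in wps:
        p=np.array(g)-R.apply([0,0,.047]); print("  ",(R0.inv().apply(p-p0)*1000).round(1),"rot",(R0.inv()*R).as_rotvec(degrees=True).round(1))
D=((.472,.135,.119),down(.28))
E
python3 - <<'E'
from h import *
for n in [(.571,-.0665),(.6265,-.0695),(.634,-.007),(.646,.047)]:
    az=np.arctan2(n[1],n[0]); A=((*n,.16),down(az)); B=((*n,.024),down(az)); print(n)
    rel(D,[((.472,.135,.16),down(.28)),A,B]); rel(B,[A,((.472,.135,.16),down(.28)),D])
E
```

```text
(0.571, -0.0665)
   [  0.   0. -41.] rot [0. 0. 0.]
   [-221.    39.5  -41. ] rot [ 0.  -0.  22.7]
   [-221.    39.5   95. ] rot [ 0.  -0.  22.7]
   [   0.    0. -136.] rot [0. 0. 0.]
   [ 188.7 -121.6 -136. ] rot [  0.    0.  -22.7]
   [ 188.7 -121.6  -95. ] rot [  0.    0.  -22.7]
(0.6265, -0.0695)
   [  0.   0. -41.] rot [0. 0. 0.]
   [-239.2   92.   -41. ] rot [-0.  -0.  22.4]
   [-239.2   92.    95. ] rot [-0.  -0.  22.4]
   [   0.    0. -136.] rot [0. 0. 0.]
   [ 186.2 -176.1 -136. ] rot [  0.    0.  -22.4]
   [ 186.2 -176.1  -95. ] rot [  0.    0.  -22.4]
(0.634, -0.007)
   [  0.   0. -41.] rot [0. 0. 0.]
   [-181.2  116.4  -41. ] rot [ 0.  -0.  16.7]
   [-181.2  116.4   95. ] rot [ 0.  -0.  16.7]
   [   0.    0. -136.] rot [0. 0. 0.]
   [ 140.2 -163.6 -136. ] rot [  0.    0.  -16.7]
   [ 140.2 -163.6  -95. ] rot [  0.    0.  -16.7]
(0.646, 0.047)
   [  0.   0. -41.] rot [0. 0. 0.]
   [-132.7  142.9  -41. ] rot [-0.  -0.  11.9]
   [-132.7  142.9   95. ] rot [-0.  -0.  11.9]
   [   0.    0. -136.] rot [0. 0. 0.]
   [ 100.4 -167.2 -136. ] rot [  0.    0.  -11.9]
   [ 100.4 -167.2  -95. ] rot [  0.    0.  -11.9]
```

>>> {"name": "arm_command", "arguments": {
  "series": [
    {"x":-50,"y":9,"z":5,"rx":0,"ry":0,"rz":5},
    {"x":-100,"y":18,"z":11,"rx":0,"ry":0,"rz":10},
    {"x":-150,"y":27,"z":17,"rx":0,"ry":0,"rz":16},
    {"x":-190,"y":34,"z":22,"rx":0,"ry":0,"rz":20},
    {"x":-215,"y":38,"z":26,"rx":0,"ry":0,"rz":22.7},
    {"x":-221,"y":39,"z":40,"rx":0,"ry":0,"rz":22.7},
    {"x":-221,"y":39,"z":80,"rx":0,"ry":0,"rz":22.7},
    {"x":-221,"y":39,"z":115,"rx":0,"ry":0,"rz":22.7},
    {"x":-221,"y":39,"z":145,"rx":0,"ry":0,"rz":22.7},
    {"x":-221,"y":39,"z":158,"rx":0,"ry":0,"rz":22.7},
    {"x":-221,"y":39,"z":161.5,"rx":0,"ry":0,"rz":22.7},
    {"x":-221,"y":39,"z":161.5,"rx":0,"ry":0,"rz":22.7},
    {"x":-221,"y":39,"z":161.5,"rx":0,"ry":0,"rz":22.7}
  ],
  "hand": 36
}}

```text
time: 8.65
tool_pos: [0.5725, -0.0662, 0.074]
tool_rot: [3.139, 0.0, 1.456]
contact_force: [0.4, -0.2, 0.7]
opening: 0.0358
grip_force: 0.0
```

>>> {"name": "arm_command", "arguments": {
  "series": [
    {"x":0,"y":0,"z":4,"rx":0,"ry":0,"rz":0},
    {"x":0,"y":0,"z":4,"rx":0,"ry":0,"rz":0}
  ]
}}

```text
time: 8.85
tool_pos: [0.5719, -0.0663, 0.0692]
tool_rot: [3.141, 0.0, 1.456]
contact_force: [0.9, 0.1, -0.3]
opening: 0.0356
grip_force: 0.0
```

>>> {"name": "arm_command", "arguments": {
  "series": [
    {"x":0,"y":0,"z":0,"rx":0,"ry":0,"rz":0},
    {"x":0,"y":0,"z":0,"rx":0,"ry":0,"rz":0},
    {"x":0,"y":0,"z":0,"rx":0,"ry":0,"rz":0},
    {"x":0,"y":0,"z":0,"rx":0,"ry":0,"rz":0},
    {"x":0,"y":0,"z":0,"rx":0,"ry":0,"rz":0},
    {"x":0,"y":0,"z":-30,"rx":0,"ry":0,"rz":0},
    {"x":0,"y":0,"z":-75,"rx":0,"ry":0,"rz":0},
    {"x":0,"y":0,"z":-115,"rx":0,"ry":0,"rz":0},
    {"x":0,"y":0,"z":-140,"rx":0,"ry":0,"rz":0}
  ],
  "hand": 8,
  "squeeze": 20
}}

```text
time: 9.75
tool_pos: [0.5724, -0.0664, 0.2119]
tool_rot: [3.138, 0.0, 1.456]
contact_force: [-0.3, 0.0, 0.1]
opening: 0.0164
grip_force: 20.0
```

```bash
python3 - <<'E'
from h import *
nuts()
rows([((.472,.135,.16),down(.28)),D])
E
```

```text
top []
scene [(np.float64(0.6275), np.float64(-0.0709), 31), (np.float64(0.6342), np.float64(-0.0073), 25), (np.float64(0.646), np.float64(0.0461), 26)]
xyz [ 188.7 -123.9    4.7] rot [  0.4   0.1 -22.6] n>=4.5
xyz [ 188.7 -124.2   45.7] rot [  0.4   0.1 -22.6] n>=0.8
```

>>> {"name": "arm_command", "arguments": {
  "series": [
    {"x":40,"y":-26,"z":4,"rx":0,"ry":0,"rz":-5},
    {"x":80,"y":-52,"z":4,"rx":0,"ry":0,"rz":-10},
    {"x":120,"y":-79,"z":4,"rx":0,"ry":0,"rz":-15},
    {"x":155,"y":-102,"z":4,"rx":0,"ry":0,"rz":-19},
    {"x":180,"y":-118,"z":4,"rx":0,"ry":0,"rz":-22},
    {"x":188.7,"y":-124,"z":15,"rx":0,"ry":0,"rz":-22.6},
    {"x":188.7,"y":-124,"z":35,"rx":0,"ry":0,"rz":-22.6},
    {"x":188.7,"y":-124,"z":45,"rx":0,"ry":0,"rz":-22.6},
    {"x":188.7,"y":-124,"z":46,"rx":0,"ry":0,"rz":-22.6},
    {"x":188.7,"y":-124,"z":46,"rx":0,"ry":0,"rz":-22.6}
  ]
}}

```text
time: 10.85
tool_pos: [0.4703, 0.1351, 0.1624]
tool_rot: [-3.141, -0.0, 1.849]
contact_force: [0.3, -0.6, -0.9]
opening: 0.0165
grip_force: 20.0
```

>>> {"name": "arm_command", "arguments": {
  "series": [
    {"x":0,"y":0,"z":0,"rx":0,"ry":0,"rz":0},
    {"x":0,"y":0,"z":0,"rx":0,"ry":0,"rz":0},
    {"x":0,"y":0,"z":0,"rx":0,"ry":0,"rz":0},
    {"x":0,"y":0,"z":-41,"rx":0,"ry":0,"rz":0},
    {"x":-45,"y":18,"z":-41,"rx":0,"ry":0,"rz":4},
    {"x":-90,"y":35,"z":-41,"rx":0,"ry":0,"rz":8},
    {"x":-135,"y":52,"z":-41,"rx":0,"ry":0,"rz":13},
    {"x":-180,"y":69,"z":-41,"rx":0,"ry":0,"rz":17},
    {"x":-220,"y":85,"z":-41,"rx":0,"ry":0,"rz":21},
    {"x":-239,"y":92,"z":-41,"rx":0,"ry":0,"rz":22.4},
    {"x":-239,"y":92,"z":0,"rx":0,"ry":0,"rz":22.4},
    {"x":-239,"y":92,"z":40,"rx":0,"ry":0,"rz":22.4},
    {"x":-239,"y":92,"z":75,"rx":0,"ry":0,"rz":22.4},
    {"x":-239,"y":92,"z":94,"rx":0,"ry":0,"rz":22.4},
    {"x":-239,"y":92,"z":98,"rx":0,"ry":0,"rz":22.4},
    {"x":-239,"y":92,"z":98,"rx":0,"ry":0,"rz":22.4}
  ],
  "hand": 36
}}

```text
time: 12.45
tool_pos: [0.623, -0.0688, 0.0686]
tool_rot: [-3.138, 0.0, 1.459]
contact_force: [-17.1, 1.7, 31.1]
opening: 0.0361
grip_force: 15.6
```

```bash
python3 - <<'E'
from h import *
s=observe();print(s["tool_pos"],s["tool_rot"],s["contact_force"])
nuts()
p=read_camera("scene");print([(o[0],o[1],o[2]) for o in brass(p)])
cv2.imwrite("pics/b.png",cv2.resize(p["pixels"][150:350,250:500],None,fx=2.5,fy=2.5))
E
```

```text
[ 0.62296398 -0.06880529  0.06857567] [-3.13829979e+00  1.22165929e-04  1.45942572e+00] [-17.12427542   1.69640556  31.12905081]
top []
scene [(np.float64(0.5783), np.float64(-0.1107), 6), (np.float64(0.5983), np.float64(-0.1246), 8), (np.float64(0.6349), np.float64(-0.0729), 7), (np.float64(0.6355), np.float64(-0.0071), 26), (np.float64(0.6499), np.float64(0.0424), 19)]
[(np.float64(0.4404), np.float64(0.2821), 291), (np.float64(0.2586), np.float64(0.7221), 56), (np.float64(0.2318), np.float64(0.7253), 6), (np.float64(0.6351), np.float64(-0.0726), 9), (np.float64(0.5356), np.float64(0.1779), 19), (np.float64(0.6362), np.float64(-0.0061), 25), (np.float64(0.6497), np.float64(0.0435), 22), (np.float64(0.6342), np.float64(0.203), 7)]
```

View pics/b.png

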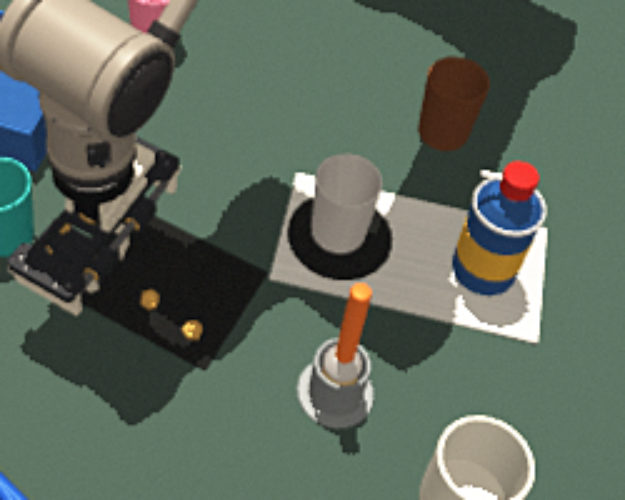

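Pressing on the mat (tips too low); raising 6 mm.

>>> {"name": "arm_command", "arguments": {
  "series": [
    {"x":0,"y":0,"z":-6,"rx":0,"ry":0,"rz":0},
    {"x":0,"y":0,"z":-6,"rx":0,"ry":0,"rz":0},
    {"x":0,"y":0,"z":-6,"rx":0,"ry":0,"rz":0}
  ]
}}

```text
time: 12.9
tool_pos: [0.6247, -0.0691, 0.0707]
tool_rot: [3.141, -0.0, 1.459]
contact_force: [0.3, 0.2, 0.1]
opening: 0.0362
grip_force: 0.0
```

```bash
python3 - <<'E'
from h import *
s=observe();print(s["time"],s["tool_pos"],s["tool_rot"],s["contact_force"])
E
```

```text
12.9 [ 0.62472592 -0.06907124  0.07067138] [ 3.14105835e+00 -3.20682332e-05  1.45904265e+00] [0.33906856 0.21470388 0.1111114 ]
```

>>> {"name": "arm_command", "arguments": {
  "series": [
    {"x":0,"y":0,"z":0,"rx":0,"ry":0,"rz":0},
    {"x":0,"y":0,"z":0,"rx":0,"ry":0,"rz":0},
    {"x":0,"y":0,"z":0,"rx":0,"ry":0,"rz":0},
    {"x":0,"y":0,"z":0,"rx":0,"ry":0,"rz":0},
    {"x":0,"y":0,"z":0,"rx":0,"ry":0,"rz":0},
    {"x":0,"y":0,"z":-30,"rx":0,"ry":0,"rz":0},
    {"x":0,"y":0,"z":-75,"rx":0,"ry":0,"rz":0},
    {"x":0,"y":0,"z":-115,"rx":0,"ry":0,"rz":0},
    {"x":0,"y":0,"z":-136,"rx":0,"ry":0,"rz":0}
  ],
  "hand": 8
}}

```text
time: 13.8
tool_pos: [0.6256, -0.0692, 0.2108]
tool_rot: [3.136, 0.001, 1.459]
contact_force: [0.0, -0.1, -0.2]
opening: 0.0161
grip_force: 20.0
```

>>> {"name": "arm_command", "arguments": {
  "series": [
    {"x":35,"y":-33,"z":0,"rx":0,"ry":0,"rz":-4},
    {"x":70,"y":-66,"z":0,"rx":0,"ry":0,"rz":-8},
    {"x":105,"y":-99,"z":0,"rx":0,"ry":0,"rz":-13},
    {"x":140,"y":-132,"z":0,"rx":0,"ry":0,"rz":-17},
    {"x":170,"y":-160,"z":0,"rx":0,"ry":0,"rz":-21},
    {"x":186,"y":-174.5,"z":5,"rx":0,"ry":0,"rz":-22.5},
    {"x":186,"y":-174.5,"z":30,"rx":0,"ry":0,"rz":-22.5},
    {"x":186,"y":-174.5,"z":40,"rx":0,"ry":0,"rz":-22.5},
    {"x":186,"y":-174.5,"z":41,"rx":0,"ry":0,"rz":-22.5},
    {"x":186,"y":-174.5,"z":41,"rx":0,"ry":0,"rz":-22.5},
    {"x":186,"y":-174.5,"z":41,"rx":0,"ry":0,"rz":-22.5}
  ]
}}

```text
time: 14.9
tool_pos: [0.4726, 0.1349, 0.1664]
tool_rot: [3.14, 0.0, 1.851]
contact_force: [0.0, -0.5, -0.8]
opening: 0.0162
grip_force: 20.0
```

```bash
python3 - <<'E'
from h import *
s=observe();print(s["time"],s["tool_pos"],s["tool_rot"],s["contact_force"])
nuts()
for n in [(.634,-.007),(.646,.047)]:
    az=np.arctan2(n[1],n[0]); rows([((*n,.16),down(az)),((*n,.0238),down(az))])
E
```

```text
14.9 [0.47257153 0.13491238 0.1663517 ] [3.14036979e+00 1.22249322e-04 1.85086339e+00] [ 0.01400568 -0.50814051 -0.77359165]
top [(np.float64(0.6452), np.float64(0.0478), 46), (np.float64(0.6328), np.float64(-0.0057), 46)]
scene [(np.float64(0.6343), np.float64(-0.0081), 36), (np.float64(0.6471), np.float64(0.0451), 40)]
xyz [-181.1  116.   -40.5] rot [ 0.1 -0.  16.7] n>=4.4
xyz [-181.1  115.9   95.7] rot [ 0.1 -0.  16.7] n>=2.7
xyz [-132.6  142.5  -40.5] rot [ 0.1 -0.  11.9] n>=4.0
xyz [-132.6  142.3   95.7] rot [ 0.1 -0.  11.9] n>=2.7
```

>>> {"name": "arm_command", "arguments": {
  "series": [
    {"x":0,"y":0,"z":0,"rx":0,"ry":0,"rz":0},
    {"x":0,"y":0,"z":0,"rx":0,"ry":0,"rz":0},
    {"x":0,"y":0,"z":0,"rx":0,"ry":0,"rz":0},
    {"x":0,"y":0,"z":-40,"rx":0,"ry":0,"rz":0},
    {"x":-40,"y":26,"z":-40,"rx":0,"ry":0,"rz":4},
    {"x":-80,"y":52,"z":-40,"rx":0,"ry":0,"rz":8},
    {"x":-120,"y":78,"z":-40,"rx":0,"ry":0,"rz":12},
    {"x":-160,"y":103,"z":-40,"rx":0,"ry":0,"rz":15},
    {"x":-181,"y":116,"z":-35,"rx":0,"ry":0,"rz":16.7},
    {"x":-181,"y":116,"z":0,"rx":0,"ry":0,"rz":16.7},
    {"x":-181,"y":116,"z":40,"rx":0,"ry":0,"rz":16.7},
    {"x":-181,"y":116,"z":75,"rx":0,"ry":0,"rz":16.7},
    {"x":-181,"y":116,"z":92,"rx":0,"ry":0,"rz":16.7},
    {"x":-181,"y":116,"z":95.5,"rx":0,"ry":0,"rz":16.7},
    {"x":-181,"y":116,"z":95.5,"rx":0,"ry":0,"rz":16.7},
    {"x":-181,"y":116,"z":95.5,"rx":0,"ry":0,"rz":16.7}
  ],
  "hand": 36
}}

```text
time: 16.6
tool_pos: [0.6337, -0.0064, 0.0703]
tool_rot: [3.141, -0.0, 1.56]
contact_force: [0.6, -0.5, -0.6]
opening: 0.036
grip_force: 0.0
```

>>> {"name": "arm_command", "arguments": {
  "series": [
    {"x":0,"y":0,"z":0,"rx":0,"ry":0,"rz":0},
    {"x":0,"y":0,"z":0,"rx":0,"ry":0,"rz":0},
    {"x":0,"y":0,"z":0,"rx":0,"ry":0,"rz":0},
    {"x":0,"y":0,"z":0,"rx":0,"ry":0,"rz":0},
    {"x":0,"y":0,"z":0,"rx":0,"ry":0,"rz":0},
    {"x":0,"y":0,"z":-30,"rx":0,"ry":0,"rz":0},
    {"x":0,"y":0,"z":-75,"rx":0,"ry":0,"rz":0},
    {"x":0,"y":0,"z":-115,"rx":0,"ry":0,"rz":0},
    {"x":0,"y":0,"z":-136,"rx":0,"ry":0,"rz":0}
  ],
  "hand": 8
}}

```text
time: 17.5
tool_pos: [0.6345, -0.0065, 0.2103]
tool_rot: [3.136, 0.001, 1.56]
contact_force: [0.9, -0.2, 0.4]
opening: 0.0162
grip_force: 20.0
```

>>> {"name": "arm_command", "arguments": {
  "series": [
    {"x":28,"y":-33,"z":0,"rx":0,"ry":0,"rz":-3},
    {"x":56,"y":-66,"z":0,"rx":0,"ry":0,"rz":-7},
    {"x":84,"y":-98,"z":0,"rx":0,"ry":0,"rz":-10},
    {"x":112,"y":-131,"z":0,"rx":0,"ry":0,"rz":-13},
    {"x":135,"y":-157,"z":0,"rx":0,"ry":0,"rz":-16},
    {"x":140,"y":-163.5,"z":5,"rx":0,"ry":0,"rz":-16.7},
    {"x":140,"y":-163.5,"z":30,"rx":0,"ry":0,"rz":-16.7},
    {"x":140,"y":-163.5,"z":40,"rx":0,"ry":0,"rz":-16.7},
    {"x":140,"y":-163.5,"z":40.5,"rx":0,"ry":0,"rz":-16.7},
    {"x":140,"y":-163.5,"z":40.5,"rx":0,"ry":0,"rz":-16.7},
    {"x":140,"y":-163.5,"z":40.5,"rx":0,"ry":0,"rz":-16.7}
  ]
}}

```text
time: 18.6
tool_pos: [0.4722, 0.135, 0.1663]
tool_rot: [3.14, 0.0, 1.851]
contact_force: [-0.7, -0.3, -0.2]
opening: 0.0159
grip_force: 20.0
```

```bash
python3 - <<'E'
from h import *
s=observe();print(s["time"],s["tool_pos"],s["tool_rot"],s["contact_force"])
nuts()
for n in [(.646,.0465)]:
    az=np.arctan2(n[1],n[0]); rows([((*n,.16),down(az)),((*n,.0238),down(az))])
E
```

```text
18.6 [0.4722324  0.13498261 0.16629845] [3.14035700e+00 1.44442085e-04 1.85107974e+00] [-0.68357335 -0.27852618 -0.22757693]
top [(np.float64(0.6449), np.float64(0.0478), 47)]
scene [(np.float64(0.6472), np.float64(0.0451), 39)]
xyz [-133.3  142.7  -40.5] rot [ 0.1 -0.  12. ] n>=4.0
xyz [-133.3  142.5   95.7] rot [ 0.1 -0.  12. ] n>=2.7
```

>>> {"name": "arm_command", "arguments": {
  "series": [
    {"x":0,"y":0,"z":0,"rx":0,"ry":0,"rz":0},
    {"x":0,"y":0,"z":0,"rx":0,"ry":0,"rz":0},
    {"x":0,"y":0,"z":0,"rx":0,"ry":0,"rz":0},
    {"x":0,"y":0,"z":-40,"rx":0,"ry":0,"rz":0},
    {"x":-33,"y":35,"z":-40,"rx":0,"ry":0,"rz":3},
    {"x":-66,"y":70,"z":-40,"rx":0,"ry":0,"rz":6},
    {"x":-99,"y":105,"z":-40,"rx":0,"ry":0,"rz":9},
    {"x":-125,"y":133,"z":-40,"rx":0,"ry":0,"rz":11},
    {"x":-133,"y":142.5,"z":-35,"rx":0,"ry":0,"rz":12},
    {"x":-133,"y":142.5,"z":0,"rx":0,"ry":0,"rz":12},
    {"x":-133,"y":142.5,"z":40,"rx":0,"ry":0,"rz":12},
    {"x":-133,"y":142.5,"z":75,"rx":0,"ry":0,"rz":12},
    {"x":-133,"y":142.5,"z":92,"rx":0,"ry":0,"rz":12},
    {"x":-133,"y":142.5,"z":95.5,"rx":0,"ry":0,"rz":12},
    {"x":-133,"y":142.5,"z":95.5,"rx":0,"ry":0,"rz":12},
    {"x":-133,"y":142.5,"z":95.5,"rx":0,"ry":0,"rz":12}
  ],
  "hand": 36
}}

```text
time: 20.3
tool_pos: [0.6454, 0.0471, 0.0703]
tool_rot: [3.141, -0.0, 1.642]
contact_force: [0.5, -0.1, 0.4]
opening: 0.036
grip_force: 0.0
```

>>> {"name": "arm_command", "arguments": {
  "series": [
    {"x":0,"y":0,"z":0,"rx":0,"ry":0,"rz":0},
    {"x":0,"y":0,"z":0,"rx":0,"ry":0,"rz":0},
    {"x":0,"y":0,"z":0,"rx":0,"ry":0,"rz":0},
    {"x":0,"y":0,"z":0,"rx":0,"ry":0,"rz":0},
    {"x":0,"y":0,"z":0,"rx":0,"ry":0,"rz":0},
    {"x":0,"y":0,"z":-30,"rx":0,"ry":0,"rz":0},
    {"x":0,"y":0,"z":-75,"rx":0,"ry":0,"rz":0},
    {"x":0,"y":0,"z":-115,"rx":0,"ry":0,"rz":0},
    {"x":0,"y":0,"z":-136,"rx":0,"ry":0,"rz":0}
  ],
  "hand": 8
}}

```text
time: 21.2
tool_pos: [0.6463, 0.047, 0.2103]
tool_rot: [3.136, 0.001, 1.642]
contact_force: [0.3, 1.2, -0.3]
opening: 0.0165
grip_force: 20.0
```

>>> {"name": "arm_command", "arguments": {
  "series": [
    {"x":20,"y":-33,"z":0,"rx":0,"ry":0,"rz":-2},
    {"x":40,"y":-66,"z":0,"rx":0,"ry":0,"rz":-5},
    {"x":60,"y":-99,"z":0,"rx":0,"ry":0,"rz":-7},
    {"x":80,"y":-132,"z":0,"rx":0,"ry":0,"rz":-9},
    {"x":95,"y":-157,"z":0,"rx":0,"ry":0,"rz":-11},
    {"x":100.5,"y":-167,"z":5,"rx":0,"ry":0,"rz":-12},
    {"x":100.5,"y":-167,"z":30,"rx":0,"ry":0,"rz":-12},
    {"x":100.5,"y":-167,"z":40,"rx":0,"ry":0,"rz":-12},
    {"x":100.5,"y":-167,"z":40.5,"rx":0,"ry":0,"rz":-12},
    {"x":100.5,"y":-167,"z":40.5,"rx":0,"ry":0,"rz":-12},
    {"x":100.5,"y":-167,"z":40.5,"rx":0,"ry":0,"rz":-12}
  ]
}}

```text
time: 22.3
tool_pos: [0.4723, 0.1351, 0.1662]
tool_rot: [3.14, 0.0, 1.851]
contact_force: [1.2, -0.1, 0.5]
opening: 0.016
grip_force: 20.0
```

>>> {"name": "arm_command", "arguments": {
  "series": [
    {"x":0,"y":0,"z":0,"rx":0,"ry":0,"rz":0},
    {"x":0,"y":0,"z":0,"rx":0,"ry":0,"rz":0},
    {"x":0,"y":0,"z":0,"rx":0,"ry":0,"rz":0},
    {"x":0,"y":0,"z":-50,"rx":0,"ry":0,"rz":0},
    {"x":0,"y":0,"z":-100,"rx":0,"ry":0,"rz":0},
    {"x":0,"y":0,"z":-130,"rx":0,"ry":0,"rz":0},
    {"x":50,"y":-5,"z":-130,"rx":0,"ry":0,"rz":-7},
    {"x":100,"y":-10,"z":-130,"rx":0,"ry":0,"rz":-14},
    {"x":140,"y":-14,"z":-130,"rx":0,"ry":0,"rz":-17},
    {"x":140,"y":-14,"z":-130,"rx":0,"ry":0,"rz":-17},
    {"x":140,"y":-14,"z":-130,"rx":0,"ry":0,"rz":-17}
  ],
  "hand": 36
}}

```text
time: 23.4
tool_pos: [0.4189, 0.2664, 0.2958]
tool_rot: [3.142, 0.0, 2.15]
contact_force: [0.5, -1.0, -0.3]
opening: 0.0361
grip_force: 0.0
```

```bash
python3 - <<'E'
from h import *
s=observe();print(s["time"],s["tool_pos"],s["tool_rot"],s["qpos"])
p=read_camera("top");a=p["pixels"][140:320,160:360]
cv2.imwrite("pics/c.png",cv2.resize(a,None,fx=3,fy=3))
for c in ("scene","top"):
    p=read_camera(c); print([np.round(m["point"],3) for m in mark_of(p,"cap_top")[:2]])
E
```

```text
23.4 [0.41886384 0.26637686 0.29579319] [3.14152047e+00 4.20003550e-04 2.15035306e+00] [ 4.12117194e-01  2.86661491e-01  1.59409354e+00 -4.22239183e-04
  1.26069648e+00 -1.67310740e-01]
[array([0.45 , 0.284, 0.166])]
[array([0.449, 0.282, 0.168]), array([ 0.605, -0.009, -0.002])]
```

View pics/c.png

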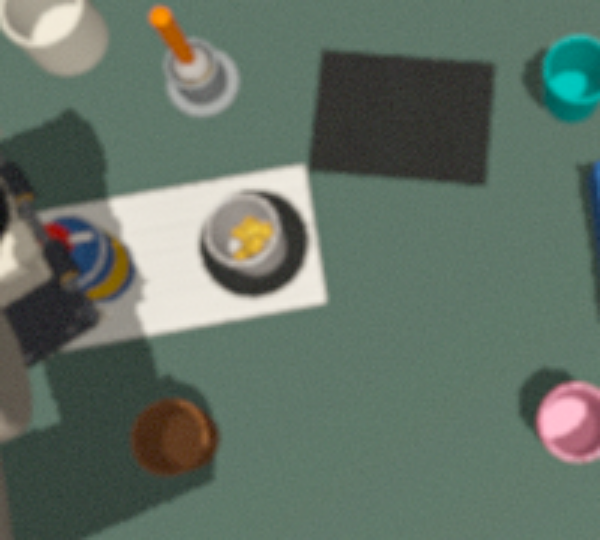

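The mat (400,115) is empty, and the cup on the pad (245,235) holds the nut heap. Next is the cap.

```bash
python3 - <<'E'
from h import *
c=(.4495,.2835);az=np.arctan2(c[1],c[0]);g=.0185
rows([((*c,.186+g),down(az)),((*c,.1572+g),down(az))])
E
```

```text
xyz [-0.5 35.  44.2] rot [-0.   0.   0.7] n>=1.1
xyz [-0.5 35.1 73. ] rot [-0.   0.   0.7] n>=0.6
```

>>> {"name": "arm_command", "arguments": {
  "series": [
    {"x":-0.5,"y":35,"z":0,"rx":0,"ry":0,"rz":0},
    {"x":-0.5,"y":35,"z":0,"rx":0,"ry":0,"rz":0},
    {"x":-0.5,"y":35,"z":0,"rx":0,"ry":0,"rz":0},
    {"x":-0.5,"y":35,"z":30,"rx":0,"ry":0,"rz":0},
    {"x":-0.5,"y":35,"z":45,"rx":0,"ry":0,"rz":0},
    {"x":-0.5,"y":35,"z":55,"rx":0,"ry":0,"rz":0},
    {"x":-0.5,"y":35,"z":63,"rx":0,"ry":0,"rz":0},
    {"x":-0.5,"y":35,"z":68,"rx":0,"ry":0,"rz":0},
    {"x":-0.5,"y":35,"z":73,"rx":0,"ry":0,"rz":0},
    {"x":-0.5,"y":35,"z":73.5,"rx":0,"ry":0,"rz":0},
    {"x":-0.5,"y":35,"z":73.5,"rx":0,"ry":0,"rz":0},
    {"x":-0.5,"y":35,"z":73.5,"rx":0,"ry":0,"rz":0}
  ],
  "hand": 0
}}

```text
time: 24.85
tool_pos: [0.4487, 0.2844, 0.2236]
tool_rot: [3.141, 0.001, 2.149]
contact_force: [-4.0, -3.3, 9.5]
opening: 0.0006
grip_force: 4.7
```

>>> {"name": "arm_command", "arguments": {
  "series": [
    {"x":0,"y":0,"z":-10,"rx":0,"ry":0,"rz":0},
    {"x":0,"y":0,"z":-25,"rx":0,"ry":0,"rz":0},
    {"x":0,"y":0,"z":-60,"rx":0,"ry":0,"rz":0},
    {"x":0,"y":0,"z":-80,"rx":0,"ry":0,"rz":0},
    {"x":0,"y":0,"z":-80,"rx":0,"ry":0,"rz":0},
    {"x":0,"y":0,"z":-80,"rx":0,"ry":0,"rz":0}
  ],
  "hand": 60
}}

```text
time: 25.45
tool_pos: [0.4489, 0.2847, 0.3024]
tool_rot: [3.14, 0.0, 2.149]
contact_force: [0.4, -0.3, -0.9]
opening: 0.0435
grip_force: 0.0
```

```bash
python3 - <<'E'
from h import *
for c in ("scene","top"):
    p=read_camera(c); m=cv2.inRange(cv2.cvtColor(p["pixels"],cv2.COLOR_BGR2HSV),(6,150,100),(17,255,255))
    n,_,st,ce=cv2.connectedComponentsWithStats(m)
    b=min([i for i in range(1,n) if st[i,4]>15],key=lambda i:np.linalg.norm(ce[i]-proj(p,(.642,.1945,.13))))
    pr=[proj(p,(.642,.1945,z)).round(1) for z in (.073,.129,.185)]
    ys,xs=np.where(_==b); print(c,st[b],ce[b].round(1),"top end",[ray(p,xs[ys<=ys.min()+1].mean(),ys.min()+.5,.185).round(4)],"cent",ray(p,*ce[b],.129).round(4),"mark",[np.round(o["point"],3) for o in mark_of(p,"cap_top")[:1]+mark_of(p,"cup_rim")[:4]+mark_of(p,"brush")[:1]+mark_of(p,"pot")[:1]],pr)
n=(.642,.1945);az=np.arctan2(n[1],n[0]); rows([((*n,.25),down(az)),((*n,.143),down(az))])
E
```

```text
scene [384 264  14  31 225] [390.7 279.8] top end [array([0.6396, 0.1937, 0.185 ])] cent [0.6434 0.1948 0.129 ] mark [array([0.695, 0.334, 0.002]), array([0.472, 0.135, 0.094]), array([ 0.625, -0.178,  0.087]), array([0.284, 0.192, 0.086]), array([ 0.296, -0.167,  0.087]), array([0.64 , 0.195, 0.003])] [array([387.5, 291.7], dtype=float32), array([390.8, 279.2], dtype=float32), array([394.3, 265.6], dtype=float32)]
top [210 142  14  19 109] [216.6 150.8] top end [array([0.6496, 0.1972, 0.185 ])] cent [0.6477 0.2004 0.129 ] mark [array([0.452, 0.282, 0.168]), array([ 0.3  , -0.17 ,  0.091]), array([0.474, 0.14 , 0.093]), array([0.287, 0.191, 0.093]), array([0.474, 0.152, 0.022]), array([0.643, 0.191, 0.007]), array([0.644, 0.194, 0.001])] [array([223.1, 159.5], dtype=float32), array([218.6, 152.7], dtype=float32), array([213.7, 145.2], dtype=float32)]
xyz [-181.   112.6    4.9] rot [-0.  -0.  16.2] n>=4.3
xyz [-181.   112.7  111.9] rot [-0.  -0.  16.2] n>=2.1
```

>>> {"name": "arm_command", "arguments": {
  "series": [
    {"x":-40,"y":25,"z":0,"rx":0,"ry":0,"rz":4},
    {"x":-80,"y":50,"z":2,"rx":0,"ry":0,"rz":8},
    {"x":-120,"y":75,"z":4,"rx":0,"ry":0,"rz":12},
    {"x":-160,"y":100,"z":5,"rx":0,"ry":0,"rz":15},
    {"x":-181,"y":113,"z":5,"rx":0,"ry":0,"rz":16.2},
    {"x":-181,"y":113,"z":5,"rx":0,"ry":0,"rz":16.2},
    {"x":-181,"y":113,"z":40,"rx":0,"ry":0,"rz":16.2},
    {"x":-181,"y":113,"z":75,"rx":0,"ry":0,"rz":16.2},
    {"x":-181,"y":113,"z":100,"rx":0,"ry":0,"rz":16.2},
    {"x":-181,"y":113,"z":112,"rx":0,"ry":0,"rz":16.2},
    {"x":-181,"y":113,"z":112,"rx":0,"ry":0,"rz":16.2},
    {"x":-181,"y":113,"z":112,"rx":0,"ry":0,"rz":16.2}
  ],
  "hand": 60
}}

```text
time: 27.15
tool_pos: [0.6426, 0.1952, 0.1917]
tool_rot: [3.14, 0.0, 1.866]
contact_force: [-0.4, 0.1, 0.3]
opening: 0.0599
grip_force: 0.0
```

>>> {"name": "arm_command", "arguments": {
  "series": [
    {"x":0,"y":0,"z":0,"rx":0,"ry":0,"rz":0},
    {"x":0,"y":0,"z":0,"rx":0,"ry":0,"rz":0},
    {"x":0,"y":0,"z":0,"rx":0,"ry":0,"rz":0},
    {"x":0,"y":0,"z":0,"rx":0,"ry":0,"rz":0},
    {"x":0,"y":0,"z":0,"rx":0,"ry":0,"rz":0},
    {"x":0,"y":0,"z":0,"rx":0,"ry":0,"rz":0},
    {"x":0,"y":0,"z":0,"rx":0,"ry":0,"rz":0}
  ],
  "hand": 10,
  "squeeze": 25
}}

```text
time: 27.85
tool_pos: [0.6423, 0.1947, 0.1902]
tool_rot: [-3.142, -0.0, 1.866]
contact_force: [0.6, 0.9, -0.8]
opening: 0.0178
grip_force: 25.0
```

```bash
python3 - <<'E'
from h import *
s=observe();print(s["time"],s["tool_pos"],s["contact_force"])
n=(.643,.195);az=np.arctan2(n[1],n[0]); c=(.472,.135)
# brush bottom at pot floor .005 <-> grasp now
g=s["tool_pos"][2]-.047
rows([((*n,g+.115),down(az)),((*c,g+.115),down(.28)),((*c,g-.005+.056),down(.28))])
E
```

```text
27.85 [0.64232075 0.19472531 0.19016794] [ 0.60435818  0.90253225 -0.76560782]
xyz [ 1.00e-01  7.00e-01 -1.15e+02] rot [-0. -0.  0.] n>=2.3
xyz [  -7.6 -180.3 -115. ] rot [-0.  -0.   0.9] n>=3.6
xyz [  -7.6 -180.3  -51. ] rot [-0.  -0.   0.9] n>=1.3
```

>>> {"name": "arm_command", "arguments": {
  "series": [
    {"x":0,"y":0,"z":-30,"rx":0,"ry":0,"rz":0},
    {"x":0,"y":0,"z":-70,"rx":0,"ry":0,"rz":0},
    {"x":0,"y":0,"z":-105,"rx":0,"ry":0,"rz":0},
    {"x":0,"y":0,"z":-118,"rx":0,"ry":0,"rz":0},
    {"x":-1,"y":-30,"z":-118,"rx":0,"ry":0,"rz":0},
    {"x":-3,"y":-70,"z":-118,"rx":0,"ry":0,"rz":0},
    {"x":-5,"y":-110,"z":-118,"rx":0,"ry":0,"rz":0},
    {"x":-6,"y":-145,"z":-118,"rx":0,"ry":0,"rz":0},
    {"x":-7,"y":-170,"z":-118,"rx":0,"ry":0,"rz":0},
    {"x":-7.5,"y":-180,"z":-118,"rx":0,"ry":0,"rz":0},
    {"x":-7.5,"y":-180,"z":-118,"rx":0,"ry":0,"rz":0},
    {"x":-7.5,"y":-180,"z":-118,"rx":0,"ry":0,"rz":0}
  ]
}}

```text
time: 29.05
tool_pos: [0.4733, 0.1354, 0.3084]
tool_rot: [3.14, 0.0, 1.866]
contact_force: [0.2, 0.1, -0.5]
opening: 0.0176
grip_force: 25.0
```

```bash
python3 - <<'E'
from h import *
s=observe();print(s["time"],s["tool_pos"],s["contact_force"])
p=read_camera("scene");print([np.round(o["point"],3) for o in mark_of(p,"brush")[:2]+mark_of(p,"cup")[:4]])
cv2.imwrite("pics/d.png",cv2.resize(p["pixels"][150:320,290:490],None,fx=3,fy=3))
E
```

```text
29.05 [0.4732986  0.13535587 0.30842355] [ 0.23272315  0.08680494 -0.50383672]
[array([0.473, 0.132, 0.12 ]), array([ 0.623, -0.181,  0.001]), array([ 0.303, -0.172, -0.001]), array([0.47 , 0.138, 0.006]), array([ 0.292,  0.188, -0.002])]
```

View pics/d.png

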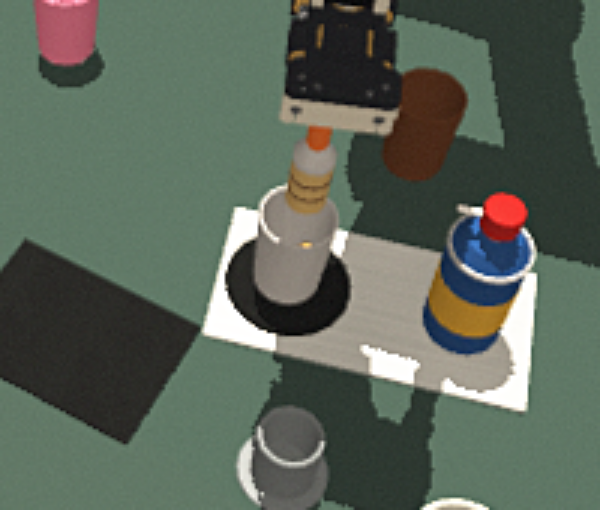

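The brush is held over the cup mouth (300,200), and the empty pot is at (290,450). Next is the scrub: down, up, down, up.

>>> {"name": "arm_command", "arguments": {
  "series": [
    {"x":0,"y":0,"z":20,"rx":0,"ry":0,"rz":0},
    {"x":0,"y":0,"z":40,"rx":0,"ry":0,"rz":0},
    {"x":0,"y":0,"z":55,"rx":0,"ry":0,"rz":0},
    {"x":0,"y":0,"z":65,"rx":0,"ry":0,"rz":0},
    {"x":0,"y":0,"z":65,"rx":0,"ry":0,"rz":0},
    {"x":0,"y":0,"z":65,"rx":0,"ry":0,"rz":0}
  ]
}}

```text
time: 29.8
tool_pos: [0.4728, 0.1353, 0.2435]
tool_rot: [3.141, -0.0, 1.866]
contact_force: [-0.8, -0.3, -0.9]
opening: 0.0176
grip_force: 25.0
```

>>> {"name": "arm_command", "arguments": {
  "series": [
    {"x":0,"y":0,"z":-15,"rx":0,"ry":0,"rz":0},
    {"x":0,"y":0,"z":-30,"rx":0,"ry":0,"rz":0},
    {"x":0,"y":0,"z":-42,"rx":0,"ry":0,"rz":0},
    {"x":0,"y":0,"z":-42,"rx":0,"ry":0,"rz":0},
    {"x":0,"y":0,"z":-42,"rx":0,"ry":0,"rz":0},
    {"x":0,"y":0,"z":-25,"rx":0,"ry":0,"rz":0},
    {"x":0,"y":0,"z":-10,"rx":0,"ry":0,"rz":0},
    {"x":0,"y":0,"z":0,"rx":0,"ry":0,"rz":0},
    {"x":0,"y":0,"z":0,"rx":0,"ry":0,"rz":0},
    {"x":0,"y":0,"z":0,"rx":0,"ry":0,"rz":0}
  ]
}}

```text
time: 30.8
tool_pos: [0.4724, 0.1352, 0.2433]
tool_rot: [-3.141, -0.0, 1.866]
contact_force: [-0.3, -0.3, -0.6]
opening: 0.0175
grip_force: 25.0
```

>>> {"name": "arm_command", "arguments": {
  "series": [
    {"x":0,"y":0,"z":-30,"rx":0,"ry":0,"rz":0},
    {"x":0,"y":0,"z":-55,"rx":0,"ry":0,"rz":0},
    {"x":0,"y":0,"z":-68,"rx":0,"ry":0,"rz":0},
    {"x":0,"y":0,"z":-68,"rx":0,"ry":0,"rz":0},
    {"x":0,"y":0,"z":-68,"rx":0,"ry":0,"rz":0}
  ]
}}

```text
time: 31.3
tool_pos: [0.4722, 0.1352, 0.3113]
tool_rot: [3.141, 0.0, 1.866]
contact_force: [0.4, 0.7, -0.7]
opening: 0.0176
grip_force: 25.0
```

```bash
python3 - <<'E'
from h import *
s=observe();print(s["time"],s["tool_pos"],s["contact_force"])
p=read_camera("scene");print([np.round(o["point"],3) for o in mark_of(p,"brush")[:2]+mark_of(p,"cup")[:4]+mark_of(p,"pot")[:2]])
n=(.6425,.1945);az=np.arctan2(n[1],n[0])
rows([((*n,.263),down(az)),((*n,.1445),down(az))])
E
```

```text
31.3 [0.47222858 0.13520554 0.3112814 ] [ 0.43127173  0.65802732 -0.6599078 ]
[array([0.473, 0.132, 0.128]), array([0.473, 0.137, 0.01 ]), array([ 0.304, -0.173,  0.001]), array([ 0.628, -0.18 , -0.002]), array([ 0.289,  0.192, -0.002]), array([0.643, 0.195, 0.003])]
xyz [  7.2 180.4   0. ] rot [-0.1 -0.   0.1] n>=3.6
xyz [  7.1 180.6 118.5] rot [-0.1 -0.   0.1] n>=2.4
```

>>> {"name": "arm_command", "arguments": {
  "series": [
    {"x":1,"y":30,"z":0,"rx":0,"ry":0,"rz":0},
    {"x":3,"y":70,"z":0,"rx":0,"ry":0,"rz":0},
    {"x":5,"y":110,"z":0,"rx":0,"ry":0,"rz":0},
    {"x":6,"y":150,"z":0,"rx":0,"ry":0,"rz":0},
    {"x":7,"y":173,"z":0,"rx":0,"ry":0,"rz":0},
    {"x":7,"y":180.5,"z":0,"rx":0,"ry":0,"rz":0},
    {"x":7,"y":180.5,"z":0,"rx":0,"ry":0,"rz":0},
    {"x":7,"y":180.5,"z":20,"rx":0,"ry":0,"rz":0},
    {"x":7,"y":180.5,"z":45,"rx":0,"ry":0,"rz":0},
    {"x":7,"y":180.5,"z":70,"rx":0,"ry":0,"rz":0},
    {"x":7,"y":180.5,"z":95,"rx":0,"ry":0,"rz":0},
    {"x":7,"y":180.5,"z":112,"rx":0,"ry":0,"rz":0},
    {"x":7,"y":180.5,"z":119,"rx":0,"ry":0,"rz":0},
    {"x":7,"y":180.5,"z":119,"rx":0,"ry":0,"rz":0},
    {"x":7,"y":180.5,"z":119,"rx":0,"ry":0,"rz":0}
  ]
}}

```text
time: 33.0
tool_pos: [0.6431, 0.1943, 0.1936]
tool_rot: [3.14, 0.0, 1.866]
contact_force: [0.5, -0.0, -0.9]
opening: 0.0178
grip_force: 25.0
```

>>> {"name": "arm_command", "arguments": {
  "series": [
    {"x":0,"y":0,"z":0,"rx":0,"ry":0,"rz":0},
    {"x":0,"y":0,"z":0,"rx":0,"ry":0,"rz":0},
    {"x":0,"y":0,"z":0,"rx":0,"ry":0,"rz":0},
    {"x":0,"y":0,"z":0,"rx":0,"ry":0,"rz":0},
    {"x":0,"y":0,"z":0,"rx":0,"ry":0,"rz":0},
    {"x":0,"y":0,"z":0,"rx":0,"ry":0,"rz":0},
    {"x":0,"y":0,"z":0,"rx":0,"ry":0,"rz":0},
    {"x":0,"y":0,"z":-40,"rx":0,"ry":0,"rz":0},
    {"x":0,"y":0,"z":-80,"rx":0,"ry":0,"rz":0},
    {"x":0,"y":0,"z":-120,"rx":0,"ry":0,"rz":0},
    {"x":0,"y":0,"z":-120,"rx":0,"ry":0,"rz":0},
    {"x":0,"y":0,"z":-120,"rx":0,"ry":0,"rz":0}
  ],
  "hand": 50
}}

```text
time: 34.2
tool_pos: [0.6431, 0.1944, 0.3132]
tool_rot: [3.139, 0.0, 1.866]
contact_force: [-1.1, 0.9, -1.2]
opening: 0.0499
grip_force: 0.0
```

```bash
python3 - <<'E'
from h import *
s=observe();print(s["time"],s["tool_pos"],s["contact_force"],s["qpos"])
p=read_camera("scene");print([np.round(o["point"],3) for o in mark_of(p,"brush")[:2]+mark_of(p,"cup")[:4]+mark_of(p,"cup_rim")[:4]])
m=cv2.inRange(cv2.cvtColor(p["pixels"],cv2.COLOR_BGR2HSV),(6,150,100),(17,255,255))
n,_,st,ce=cv2.connectedComponentsWithStats(m);print([(st[i,4],ce[i].round(1)) for i in range(1,n) if st[i,4]>60])
# tilted cup grasp, both tilt signs, and the pour poses
c=(.472,.135);az=.28
for t in (40,-40):
    R=down(az,t);print(t,"tool z",R.apply([0,0,1]).round(2)); rows([((*c,.22),R)])
E
```

```text
34.2 [0.64309511 0.19439102 0.3131841 ] [-1.13602998  0.94925147 -1.24166031] [ 1.79556834e-01  6.12866824e-01  1.02332830e+00  5.21598364e-05
  1.50322161e+00 -1.15433640e-01]
[array([0.641, 0.19 , 0.006]), array([0.473, 0.137, 0.008]), array([ 0.627, -0.179, -0.001]), array([ 0.302, -0.167,  0.003]), array([ 0.292,  0.191, -0.001]), array([0.472, 0.133, 0.092]), array([ 0.624, -0.18 ,  0.088]), array([0.285, 0.194, 0.085]), array([0.639, 0.197, 0.002])]
[(np.int32(2432), array([327.5,  32.1])), (np.int32(855), array([624.5, 268.8])), (np.int32(215), array([390. , 280.6]))]
40 tool z [-0.18  0.62 -0.77]
xyz [ -37.4 -180.7   54.9] rot [-0.5 40.   0.8] n>=4.7
-40 tool z [ 0.18 -0.62 -0.77]
xyz [  23.  -179.8   54.9] rot [  0.1 -40.    0.9] n>=4.7
```

>>> {"name": "arm_command", "arguments": {
  "series": [
    {"x":0,"y":-40,"z":0,"rx":0,"ry":0,"rz":0},
    {"x":0,"y":-80,"z":0,"rx":0,"ry":4,"rz":0},
    {"x":-8,"y":-120,"z":10,"rx":0,"ry":12,"rz":0},
    {"x":-16,"y":-155,"z":20,"rx":0,"ry":20,"rz":0},
    {"x":-24,"y":-175,"z":32,"rx":0,"ry":28,"rz":0.5},
    {"x":-32,"y":-180,"z":45,"rx":0,"ry":36,"rz":0.8},
    {"x":-37,"y":-180.5,"z":55,"rx":-0.4,"ry":40,"rz":0.8},
    {"x":-37,"y":-180.5,"z":55,"rx":-0.4,"ry":40,"rz":0.8},
    {"x":-37,"y":-180.5,"z":55,"rx":-0.4,"ry":40,"rz":0.8}
  ],
  "hand": 91
}}

```text
time: 35.3
tool_pos: [0.481, 0.1064, 0.2568]
tool_rot: [3.142, -0.697, 1.85]
contact_force: [-0.3, 0.0, 0.5]
opening: 0.0911
grip_force: 0.0
```

```bash
python3 - <<'E'
from h import *
s=observe();print(s["time"],s["tool_pos"],s["tool_rot"],s["contact_force"],s["qpos"].round(3))
c=(.472,.135);az=.28
rows([((*c,.072),down(az,40))])
E
```

```text
35.3 [0.48102241 0.10636534 0.25675746] [ 3.14154569 -0.69733313  1.84986619] [-0.34655024  0.01091462  0.4804036 ] [-0.239  0.443  1.651  0.596  1.463 -0.712]
xyz [-95.7  -0.8 113.9] rot [ 0.  0. -0.] n>=3.0
```

```bash
cat > k.py <<'E'
from h import *
from scipy.optimize import least_squares
Q=np.array([[1.17705,.34199,1.52411,0,1.2754,-.146],[-.26333,.14227,1.69396,.00048,1.30635,-.17665],[.41212,.28666,1.59409,-.0004,1.2607,-.16731],[.17956,.61287,1.02333,0,1.50322,-.11543],[-.239,.443,1.651,.596,1.463,-.712]])
P=np.array([[.12873,.50898,.29224],[.43088,-.03691,.32695],[.41886,.26638,.29579],[.6431,.19439,.31318],[.48102,.10637,.25676]])
r=lambda a,t:Ro.from_euler(a,t)
def fk(q,m,s4=1,s6=1):
    a,b,h,L1,L2,e,d,w=m
    B=r('z',q[0]); U=B*r('y',q[1]); F=U*r('y',q[2]); W=F*r('z',s4*q[3])*r('y',q[4]); T=W*r('z',s6*q[5])
    p=B.apply([a,b,h])+U.apply([0,0,L1])+F.apply([e,0,L2])+W.apply([0,w,d]); return p,T
def fit(s4):
    f=lambda m:np.concatenate([(fk(q,m,s4)[0]-p) for q,p in zip(Q,P)])
    return least_squares(f,[0,.07,.3,.4,.4,0,.2,0])
E
python3 - <<'E'
from k import *
for s in (1,-1):
    o=fit(s); print(s,o.x.round(4),o.cost, abs(o.fun).max().round(4))
    for s6 in (1,-1):
        T=[fk(q,o.x,s,s6)[1] for q in Q]
        M=[Ro.from_euler('xyz',x) for x in ([3.1415,0,2.89385],[3.1416,-.0006,1.48399],[3.1415,.0004,2.15035],[3.139,0,1.866],[3.14155,-.6973,1.8499])]
        C=[(t.inv()*m).as_rotvec() for t,m in zip(T,M)]; print(s6,np.round(C,2).tolist())
E
```

```text
1 [3.000e-04 7.630e-02 2.235e-01 5.059e-01 3.795e-01 4.700e-02 2.524e-01
 1.000e-04] 2.0051105924313753e-09 0.0
1 [[-0.0, 0.0, 1.57], [-0.0, -0.0, 1.57], [-0.0, -0.0, 1.57], [-0.0, -0.0, 1.57], [0.0, -0.0, 1.57]]
-1 [[-0.0, 0.0, 1.28], [-0.0, -0.0, 1.22], [-0.0, -0.0, 1.24], [-0.0, -0.0, 1.34], [0.0, -0.0, 0.15]]
-1 [ 0.2694  0.13    0.4236  0.2624  0.2937  0.5179 -0.2105 -0.0507] 0.0016465881486560346 0.0285
1 [[-0.0, 0.0, 1.57], [-0.0, -0.0, 1.57], [0.0, -0.0, 1.57], [-0.0, -0.0, 1.57], [-1.32, 0.1, 1.49]]
-1 [[-0.0, 0.0, 1.28], [-0.0, 0.0, 1.22], [0.0, -0.0, 1.24], [-0.0, -0.0, 1.34], [-0.84, 0.84, 0.26]]
```

```bash
cat >> k.py <<'E'
M=[3e-4,.0763,.2235,.5059,.3795,.047,.2524,1e-4]
lo=np.array([-2.53,-.77,.04,-1,.28,-3.11]);hi=np.array([2.53,2.02,2.7,4.14,2.66,3.11])
def ik(g,R,q0):
    p=np.array(g)-R.apply([0,0,.047])
    def f(q):
        x,T=fk(q,M); T=T*r('z',np.pi/2); return np.concatenate([(x-p)*5,(T.inv()*R).as_rotvec()])
    o=least_squares(f,np.clip(q0,lo+.01,hi-.01),bounds=(lo,hi)); q=o.x
    return q,np.linalg.norm(o.fun),min((q-lo).min(),(hi-q).min())
E
cat > plan.py <<'E'
from k import *
q0=observe()["qpos"]; tub=np.array([.4725,-.2945]); cup=np.array([.472,.135])
best=[]
for t0 in (45,60):
  for az in np.radians(np.arange(-180,180,30)):
    u=down(az,t0).apply([0,0,1])[:2]; u/=np.linalg.norm(u)
    for G,name in (((*cup,.076),"pick"),((*(tub-.055*u),.17),"pour")):
      for seed in (q0,[q0[0],.5,1.6,2.5,1.4,0]):
        q,e,m=ik(G,down(az,t0),seed)
        if e>1e-3: continue
        if name=="pick": print(t0,round(np.degrees(az)),"pick u",u.round(2),"margin",m.round(2),q.round(2)); continue
        mm=[m];ok=True; ld=np.abs(0*q)
        for t in np.arange(t0-6,t0-127,-6):
            qn,e,m=ik(G,down(az,t),q)
            if e>1e-3: break
            ld=np.maximum(ld,abs(qn-q)); mm.append(m); q=qn
        print(t0,round(np.degrees(az)),"pour u",u.round(2),"cup tilt to",t0-t,"margin",np.round(min(mm),2),"max dq/6deg",ld.max().round(2),q.round(2))
E
python3 plan.py
```

```text
45 -180 pick u [ 0. -1.] margin 0.3 [ 0.5   0.76  1.61 -0.7   1.3  -2.26]
45 -90 pick u [ 1. -0.] margin 0.28 [ 0.22  0.5   2.41  3.43  0.56 -1.66]
45 -90 pick u [ 1. -0.] margin 0.28 [ 0.22  0.5   2.41  3.43  0.56 -1.66]
45 -90 pour u [ 1. -0.] cup tilt to 126 margin 0.3 max dq/6deg 0.25 [-0.49  1.13  0.94 -0.7   2.33  0.96]
45 -90 pour u [ 1. -0.] cup tilt to 126 margin 0.3 max dq/6deg 0.25 [-0.49  1.13  0.94 -0.7   2.33  0.96]
45 -60 pick u [0.87 0.5 ] margin 0.28 [-0.17  0.5   2.42  2.27  0.63 -1.33]
45 -60 pick u [0.87 0.5 ] margin 0.28 [-0.17  0.5   2.42  2.27  0.63 -1.33]
45 -60 pour u [0.87 0.5 ] cup tilt to 126 margin 0.02 max dq/6deg 0.13 [-0.36  1.02  1.22 -0.98  1.98  0.85]
45 -60 pour u [0.87 0.5 ] cup tilt to 126 margin 0.02 max dq/6deg 0.13 [-0.36  1.02  1.22 -0.98  1.98  0.85]
45 -30 pick u [0.5  0.87] margin 0.49 [-0.34  0.54  2.21  1.36  0.79 -1.02]
45 -30 pick u [0.5  0.87] margin 0.49 [-0.34  0.54  2.21  1.36  0.79 -1.02]
45 -30 pour u [0.5  0.87] cup tilt to 102 margin 0.06 max dq/6deg 0.12 [-0.38  0.64  1.59 -0.94  1.27  0.61]
45 -30 pour u [0.5  0.87] cup tilt 
[... 4814 characters left out ...]
  0.39  1.88  0.87  0.62 -3.1 ]
60 90 pour u [-1.  0.] cup tilt to 102 margin 0.01 max dq/6deg 0.25 [-0.86  0.39  1.88  0.87  0.62 -3.1 ]
60 120 pick u [-0.87 -0.5 ] margin 0.63 [ 0.26  1.07  1.06 -0.25  2.03 -1.82]
60 120 pick u [-0.87 -0.5 ] margin 0.63 [ 0.26  1.07  1.06 -0.25  2.03 -1.82]
60 120 pour u [-0.87 -0.5 ] cup tilt to 84 margin 0.07 max dq/6deg 0.13 [-0.76  0.46  1.61  0.36  1.01 -3.04]
60 120 pour u [-0.87 -0.5 ] cup tilt to 84 margin 0.07 max dq/6deg 0.13 [-0.76  0.46  1.61  0.36  1.01 -3.04]
60 150 pick u [-0.5  -0.87] margin 0.46 [ 0.43  1.    1.23 -0.54  1.82 -2.06]
60 150 pour u [-0.5  -0.87] cup tilt to 60 margin 0.0 max dq/6deg 0.11 [-0.54  0.48  1.54 -0.12  1.13 -3.11]
```

```bash
python3 - <<'E'
from h import *
c=(.472,.135);R=down(np.radians(-15),60)
rows([((*c,.2),R),((*c,.076),R)])
A=((*c,.077),R); print("desc, from above"); rel(((*c,.2),R),[((*c,z),R) for z in (.15,.11,.085,.076)])
print("carry from pick")
g1=np.array((.472,.135,.20)); g2=np.array((.425,-.322,.18)); 
W=[((*c,.11),R),((*c,.15),R),(g1,R)]
for f in np.linspace(0,1,12)[1:]:
    s=f*f*(3-2*f); W.append((g1+(g2-g1)*s,down(np.radians(-15-45*s),60)))
rel(((*c,.076),R),W)
E
```

```text
xyz [-25.1 -21.7  22.4] rot [-23.8  19.6  20. ] n>=4.3
xyz [-104.7  -21.7  117.4] rot [-23.8  19.6  20. ] n>=2.5
desc, from above
   [-43.3  -0.   25. ] rot [0. 0. 0.]
   [-77.9  -0.   45. ] rot [0. 0. 0.]
   [-99.6  -0.   57.5] rot [0. 0. 0.]
   [-107.4   -0.    62. ] rot [0. 0. 0.]
carry from pick
   [ 29.4   0.  -17. ] rot [0. 0. 0.]
   [ 64.1   0.  -37. ] rot [0. 0. 0.]
   [107.4   0.  -62. ] rot [0. 0. 0.]
   [101.7   1.  -70.9] rot [-0.9  0.   0.5]
   [ 86.2   3.6 -95.3] rot [-3.4  0.   2. ]
   [  63.     7.5 -131.5] rot [-7.1 -0.   4.1]
   [  34.6   12.4 -176.1] rot [-11.7  -0.    6.8]
   [   3.1   17.9 -225.4] rot [-16.8  -0.    9.7]
   [ -29.3   23.8 -276. ] rot [-22.1  -0.   12.8]
   [ -60.4   29.7 -324.6] rot [-27.3  -0.   15.7]
   [ -88.1   35.2 -367.9] rot [-31.9  -0.   18.4]
   [-110.4   39.8 -402.8] rot [-35.6  -0.   20.5]
   [-125.3   42.9 -426. ] rot [-38.1  -0.   22. ]
   [-130.8   44.1 -434.5] rot [-39.   -0.   22.5]
```

>>> {"name": "arm_command", "arguments": {
  "series": [
    {"x":-5,"y":-4,"z":4,"rx":-4.8,"ry":3.9,"rz":4},
    {"x":-10,"y":-9,"z":9,"rx":-9.5,"ry":7.8,"rz":8},
    {"x":-15,"y":-13,"z":13,"rx":-14.3,"ry":11.8,"rz":12},
    {"x":-20,"y":-17,"z":18,"rx":-19,"ry":15.7,"rz":16},
    {"x":-25,"y":-21.7,"z":22.4,"rx":-23.8,"ry":19.6,"rz":20},
    {"x":-25,"y":-21.7,"z":22.4,"rx":-23.8,"ry":19.6,"rz":20},
    {"x":-25,"y":-21.7,"z":22.4,"rx":-23.8,"ry":19.6,"rz":20},
    {"x":-25,"y":-21.7,"z":22.4,"rx":-23.8,"ry":19.6,"rz":20}
  ],
  "hand": 91,
  "squeeze": 40
}}

```text
time: 36.1
tool_pos: [0.4624, 0.0963, 0.2249]
tool_rot: [3.133, -1.048, 1.322]
contact_force: [-0.8, -0.3, 0.6]
opening: 0.0907
grip_force: 0.0
```

```bash
python3 - <<'E'
from h import *
s=observe();print(s["tool_pos"],s["contact_force"],s["qpos"].round(2))
c=(.472,.135);R=down(np.radians(-15),60)
rows([((*c,.2),R),((*c,.076),R)])
p=read_camera("scene");cv2.imwrite("pics/e.png",cv2.resize(p["pixels"][130:330,280:480],None,fx=2.5,fy=2.5))
E
```

```text
[0.46238687 0.09631424 0.22485002] [-0.84799129 -0.28771093  0.62103467] [-0.46  0.45  2.03  1.09  1.28 -0.9 ]
xyz [-1.6 -0.7 -0.1] rot [-0.1 -0.   0.4] n>=0.0
xyz [-109.    -1.3   61.9] rot [-0.1 -0.   0.4] n>=2.5
```

View pics/e.png

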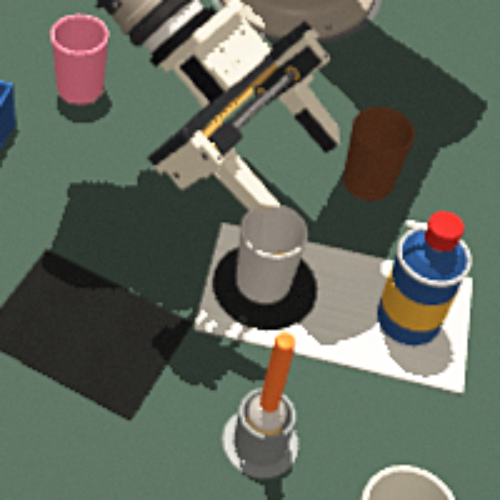

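The gripper is tilted above and behind the cup (268,235), its fingers straddle it, and the brush stands in its pot (275,390). Descend and grip.

>>> {"name": "arm_command", "arguments": {
  "series": [
    {"x":-30,"y":0,"z":17,"rx":0,"ry":0,"rz":0},
    {"x":-60,"y":0,"z":34,"rx":0,"ry":0,"rz":0},
    {"x":-85,"y":-0.5,"z":48,"rx":0,"ry":0,"rz":0.4},
    {"x":-102,"y":-1,"z":58,"rx":0,"ry":0,"rz":0.4},
    {"x":-108,"y":-1,"z":62,"rx":0,"ry":0,"rz":0.4},
    {"x":-108,"y":-1,"z":62,"rx":0,"ry":0,"rz":0.4},
    {"x":-108,"y":-1,"z":62,"rx":0,"ry":0,"rz":0.4}
  ]
}}

```text
time: 36.85
tool_pos: [0.4611, 0.0963, 0.1002]
tool_rot: [-3.134, -1.05, 1.302]
contact_force: [0.9, -0.2, 0.0]
opening: 0.091
grip_force: 0.0
```

>>> {"name": "arm_command", "arguments": {
  "series": [
    {"x":0,"y":0,"z":0,"rx":0,"ry":0,"rz":0},
    {"x":0,"y":0,"z":0,"rx":0,"ry":0,"rz":0},
    {"x":0,"y":0,"z":0,"rx":0,"ry":0,"rz":0},
    {"x":0,"y":0,"z":0,"rx":0,"ry":0,"rz":0},
    {"x":0,"y":0,"z":0,"rx":0,"ry":0,"rz":0},
    {"x":0,"y":0,"z":0,"rx":0,"ry":0,"rz":0}
  ],
  "hand": 50,
  "squeeze": 40
}}

```text
time: 37.45
tool_pos: [0.4611, 0.0961, 0.0998]
tool_rot: [-3.133, -1.05, 1.299]
contact_force: [2.2, -0.5, 3.9]
opening: 0.0653
grip_force: 39.8
```

>>> {"name": "arm_command", "arguments": {
  "series": [
    {"x":9,"y":0,"z":-5,"rx":0,"ry":0,"rz":0},
    {"x":29,"y":0,"z":-17,"rx":0,"ry":0,"rz":0},
    {"x":64,"y":0,"z":-37,"rx":0,"ry":0,"rz":0},
    {"x":95,"y":0,"z":-55,"rx":0,"ry":0,"rz":0},
    {"x":107,"y":0,"z":-62,"rx":0,"ry":0,"rz":0},
    {"x":107,"y":0,"z":-62,"rx":0,"ry":0,"rz":0},
    {"x":107,"y":0,"z":-62,"rx":0,"ry":0,"rz":0}
  ]
}}

```text
time: 38.15
tool_pos: [0.4606, 0.0957, 0.2226]
tool_rot: [-3.13, -1.048, 1.298]
contact_force: [-0.5, 0.0, -3.7]
opening: 0.0655
grip_force: 40.0
```

```bash
python3 - <<'E'
from h import *
s=observe();print(s["tool_pos"],s["contact_force"],s["qpos"].round(2),s["opening"])
p=read_camera("scene");cv2.imwrite("pics/f.png",cv2.resize(p["pixels"][110:290,280:480],None,fx=2.5,fy=2.5))
print([np.round(o["point"],3) for o in mark_of(p,"cup")[:5]+mark_of(p,"cup_rim")[:5]])
R0=Ro.from_euler('xyz',s["tool_rot"]);print("mouth-axis if held", R0.as_euler('xyz'))
g1=np.array(s["tool_pos"])+R0.apply([0,0,.047]); g2=np.array((.425,-.322,.18)); W=[]
for f in np.linspace(0,1,16)[1:]:
    k=f*f*(3-2*f); W.append((g1+(g2-g1)*k,down(np.radians(-15-45*k),60)))
rows(W)
E
```

```text
[0.46059488 0.09565837 0.22264598] [-0.45788571  0.02119994 -3.70838752] [-0.46  0.45  2.04  1.09  1.28 -0.89] 0.06545648261365623
[array([ 0.304, -0.171,  0.001]), array([0.469, 0.137, 0.13 ]), array([ 0.628, -0.18 ,  0.002]), array([ 0.29 ,  0.191, -0.003]), array([0.288, 0.195, 0.087]), array([ 0.298, -0.168,  0.089]), array([0.47 , 0.133, 0.217]), array([ 0.624, -0.181,  0.088])]
mouth-axis if held [-3.13021646 -1.04831886  1.29783094]
xyz [-2.5  0.4 -5.3] rot [-0.6 -0.1 -0.2] n>=0.1
xyz [-11.2   1.9 -19. ] rot [-2.  -0.1  0.6] n>=0.3
xyz [-24.5   4.3 -40.2] rot [-4.2 -0.1  1.9] n>=0.5
xyz [-41.7   7.3 -67.3] rot [-7.  -0.1  3.5] n>=0.6
xyz [-61.8  10.9 -99.1] rot [-10.3  -0.1   5.4] n>=0.8
xyz [ -83.9   15.  -134.1] rot [-13.9  -0.1   7.5] n>=0.8
xyz [-107.1   19.3 -170.9] rot [-17.7  -0.1   9.7] n>=0.9
xyz [-130.7   23.8 -208.1] rot [-21.6  -0.   11.9] n>=0.9
xyz [-153.7   28.4 -244.5] rot [-25.4  -0.   14.1] n>=0.9
xyz [-175.4   32.8 -278.8] rot [-29.    0.   16.2] n>=0.8
xyz [-194.9   36.8 -309.6] rot [-32.3   0.   18.1] n>=0.7
xyz [-211.5   40.4 -335.8] rot [-35.1   0.   19.7] n>=0.6
xyz [-224.3   43.2 -356. ] rot [-37.2   0.   20.9] n>=0.5
xyz [-232.6   45.  -369.1] rot [-38.6   0.1  21.7] n>=0.3
xyz [-235.5   45.7 -373.7] rot [-39.1   0.1  22. ] n>=0.1
```

View pics/f.png

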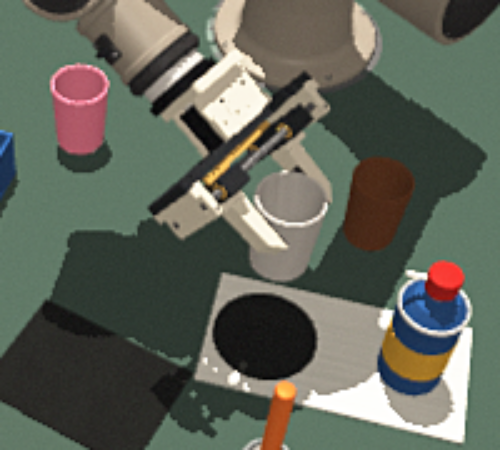

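The cup is held upright (288,225), clear of the pad. Carry it to the tub.

>>> {"name": "arm_command", "arguments": {
  "series": [
    {"x":-2.5,"y":0,"z":-5,"rx":-0.6,"ry":0,"rz":0},
    {"x":-11,"y":2,"z":-19,"rx":-2,"ry":0,"rz":0.6},
    {"x":-24.5,"y":4,"z":-40,"rx":-4.2,"ry":0,"rz":1.9},
    {"x":-41.5,"y":7,"z":-67,"rx":-7,"ry":0,"rz":3.5},
    {"x":-62,"y":11,"z":-99,"rx":-10.3,"ry":0,"rz":5.4},
    {"x":-84,"y":15,"z":-134,"rx":-13.9,"ry":0,"rz":7.5},
    {"x":-107,"y":19,"z":-171,"rx":-17.7,"ry":0,"rz":9.7},
    {"x":-130.5,"y":24,"z":-208,"rx":-21.6,"ry":0,"rz":11.9},
    {"x":-153.5,"y":28,"z":-244.5,"rx":-25.4,"ry":0,"rz":14.1},
    {"x":-175,"y":33,"z":-279,"rx":-29,"ry":0,"rz":16.2},
    {"x":-195,"y":37,"z":-309.5,"rx":-32.3,"ry":0,"rz":18.1},
    {"x":-211.5,"y":40,"z":-336,"rx":-35.1,"ry":0,"rz":19.7},
    {"x":-224,"y":43,"z":-356,"rx":-37.2,"ry":0,"rz":20.9},
    {"x":-232.5,"y":45,"z":-369,"rx":-38.6,"ry":0,"rz":21.7},
    {"x":-235.5,"y":45.5,"z":-373.5,"rx":-39.1,"ry":0,"rz":22},
    {"x":-235.5,"y":45.5,"z":-373.5,"rx":-39.1,"ry":0,"rz":22},
    {"x":-235.5,"y":45.5,"z":-373.5,"rx":-39.1,"ry":0,"rz":22}
  ]
}}

```text
time: 40.0
tool_pos: [0.3903, -0.341, 0.2045]
tool_rot: [3.139, -1.049, 0.529]
contact_force: [0.1, 0.3, -2.8]
opening: 0.0651
grip_force: 40.0
```

```bash
python3 - <<'E'
from k import *
s=observe();print(s["tool_pos"],s["tool_rot"],s["contact_force"],s["qpos"].round(2),s["opening"])
for c in ("scene","top"):
    p=read_camera(c); print([np.round(o["point"],3) for o in mark_of(p,"tub")[:1]],brass(p,.18))
    a=p["pixels"][90:270,200:400] if c=="scene" else p["pixels"][140:320,290:490]; cv2.imwrite(f"pics/g{c}.png",a)
cv2.imwrite("pics/g.png",cv2.resize(np.hstack([cv2.imread("pics/gscene.png"),cv2.imread("pics/gtop.png")]),None,fx=2,fy=2))
R0=Ro.from_euler('xyz',s["tool_rot"]);g=np.array(s["tool_pos"])+R0.apply([0,0,.047]);print(g)
W=[(g,R0*Ro.from_euler('y',-t,degrees=True)) for t in range(8,129,8)]
q=s["qpos"]
for G,R in W:
    q,e,m=ik(G,R,q); print(q.round(2),round(e,4),round(m,2))
rows(W)
E
```

```text
[ 0.39030716 -0.34102995  0.20454922] [ 3.13878979 -1.04875548  0.52853657] [ 0.11810118  0.25244069 -2.77257716] [-1.31  0.57  1.86  1.04  1.34 -0.87] 0.06511638822491189
[array([ 0.472, -0.295,  0.   ])] [(np.float64(0.324), np.float64(-0.4047), 64), (np.float64(0.5634), np.float64(0.2789), 291), (np.float64(0.414), np.float64(0.6425), 57), (np.float64(0.6408), np.float64(0.1915), 19), (np.float64(0.725), np.float64(0.1972), 6), (np.float64(0.7231), np.float64(0.214), 6)]
[array([ 0.471, -0.293, -0.   ])] [(np.float64(0.6395), np.float64(0.1944), 6), (np.float64(0.4165), np.float64(0.2255), 107), (np.float64(0.4228), np.float64(-0.3128), 139), (np.float64(0.4009), np.float64(-0.3888), 110), (np.float64(0.2948), np.float64(0.6573), 10), (np.float64(0.2563), np.float64(0.6529), 12), (np.float64(0.2475), np.float64(0.6203), 14)]
[ 0.4255541  -0.32059994  0.18111275]
[-1.26  0.51  1.84  0.95  1.25 -0.75] 0.0 0.86
[-1.2   0.46  1.81  0.84  1.18 -0.62] 0.0 0.89
[-1.14  0.42  1.78  0.71  1.12 -0.47] 0.0 0.84
[-1.07  0.4   1.75  0.56  1.08 -0.31] 0.0 0.8
[-0.99  0.38  1.71  0.4   1.06 -0.1
[... 698 characters left out ...]
 rot [  0.1 -32.    0. ] n>=0.9
xyz [30.2 -0.4 11.2] rot [  0.1 -40.    0. ] n>=0.9
xyz [34.9 -0.4 15.7] rot [  0.1 -48.    0. ] n>=0.9
xyz [38.9 -0.4 20.9] rot [  0.1 -56.   -0. ] n>=0.9
xyz [42.2 -0.4 26.6] rot [  0.1 -64.   -0. ] n>=0.9
xyz [44.7 -0.4 32.7] rot [  0.1 -72.   -0. ] n>=0.9
xyz [46.3 -0.4 39. ] rot [  0.1 -80.   -0. ] n>=0.9
xyz [46.9 -0.4 45.5] rot [  0.1 -88.   -0. ] n>=0.9
xyz [46.7 -0.4 52.1] rot [  0.1 -96.   -0. ] n>=0.9
xyz [45.6 -0.4 58.6] rot [ 1.00e-01 -1.04e+02 -0.00e+00] n>=0.9
xyz [43.6 -0.4 64.8] rot [ 1.00e-01 -1.12e+02 -0.00e+00] n>=0.9
xyz [40.7 -0.4 70.7] rot [ 1.0e-01 -1.2e+02 -0.0e+00] n>=0.9
xyz [37.  -0.4 76.1] rot [ 1.00e-01 -1.28e+02 -0.00e+00] n>=0.9
```

View pics/g.png

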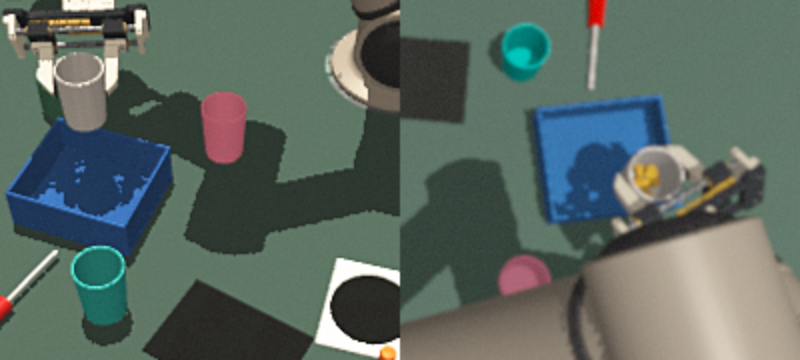

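The cup is over the tub (left (80,92), right (650,175)) with its nuts inside, and the tub is clear below. Tilt.

>>> {"name": "arm_command", "arguments": {
  "series": [
    {"x":6.5,"y":0,"z":0.5,"rx":0,"ry":-8,"rz":0},
    {"x":13,"y":0,"z":1.8,"rx":0,"ry":-16,"rz":0},
    {"x":19.1,"y":0,"z":4.1,"rx":0,"ry":-24,"rz":0},
    {"x":24.9,"y":0,"z":7.1,"rx":0,"ry":-32,"rz":0},
    {"x":30.2,"y":0,"z":11,"rx":0,"ry":-40,"rz":0},
    {"x":34.9,"y":0,"z":15.6,"rx":0,"ry":-48,"rz":0},
    {"x":39,"y":0,"z":20.7,"rx":0,"ry":-56,"rz":0},
    {"x":42.2,"y":0,"z":26.4,"rx":0,"ry":-64,"rz":0},
    {"x":42.2,"y":0,"z":26.4,"rx":0,"ry":-64,"rz":0}
  ]
}}

```text
time: 41.1
tool_pos: [0.4302, -0.3177, 0.228]
tool_rot: [3.14, 0.07, 0.529]
contact_force: [0.7, -0.4, -2.8]
opening: 0.0654
grip_force: 39.9
```

>>> {"name": "arm_command", "arguments": {
  "series": [
    {"x":3.3,"y":0,"z":0.1,"rx":0,"ry":-4,"rz":0},
    {"x":6.5,"y":0,"z":0.5,"rx":0,"ry":-8,"rz":0},
    {"x":9.8,"y":0,"z":1,"rx":0,"ry":-12,"rz":0},
    {"x":13,"y":0,"z":1.8,"rx":0,"ry":-16,"rz":0},
    {"x":16.1,"y":0,"z":2.8,"rx":0,"ry":-20,"rz":0},
    {"x":19.1,"y":0,"z":4.1,"rx":0,"ry":-24,"rz":0},
    {"x":22.1,"y":0,"z":5.5,"rx":0,"ry":-28,"rz":0},
    {"x":24.9,"y":0,"z":7.1,"rx":0,"ry":-32,"rz":0},
    {"x":27.6,"y":0,"z":9,"rx":0,"ry":-36,"rz":0},
    {"x":30.2,"y":0,"z":11,"rx":0,"ry":-40,"rz":0},
    {"x":32.6,"y":0,"z":13.2,"rx":0,"ry":-44,"rz":0},
    {"x":34.9,"y":0,"z":15.6,"rx":0,"ry":-48,"rz":0},
    {"x":37,"y":0,"z":18.1,"rx":0,"ry":-52,"rz":0},
    {"x":39,"y":0,"z":20.7,"rx":0,"ry":-56,"rz":0},
    {"x":40.7,"y":0,"z":23.5,"rx":0,"ry":-60,"rz":0},
    {"x":40.7,"y":0,"z":23.5,"rx":0,"ry":-60,"rz":0},
    {"x":40.7,"y":0,"z":23.5,"rx":0,"ry":-60,"rz":0},
    {"x":40.7,"y":0,"z":23.5,"rx":0,"ry":-60,"rz":0},
    {"x":40.7,"y":0,"z":23.5,"rx":0,"ry":-60,"rz":0},
    {"x":40.7,"y":0,"z":23.5,"rx":0,"ry":-60,"rz":0}
  ]
}}

```text
time: 43.1
tool_pos: [0.4617, -0.3009, 0.2024]
tool_rot: [3.135, 1.114, 0.518]
contact_force: [-0.0, 0.3, -1.2]
opening: 0.0651
grip_force: 39.9
```

```bash
python3 - <<'E'
from k import *
s=observe();print(s["time"],s["tool_pos"],s["tool_rot"],s["contact_force"],s["qpos"].round(2),s["opening"])
for c in ("scene","top"):
    p=read_camera(c)
    a=p["pixels"][90:270,200:400] if c=="scene" else p["pixels"][140:320,290:490]; cv2.imwrite(f"pics/g{c}.png",a)
cv2.imwrite("pics/h.png",cv2.resize(np.hstack([cv2.imread("pics/gscene.png"),cv2.imread("pics/gtop.png")]),None,fx=2,fy=2))
E
```

```text
43.1 [ 0.46172444 -0.30088241  0.20236724] [3.13513018 1.11427964 0.51790868] [-0.00364556  0.31870886 -1.17699134] [-0.39  0.86  1.27 -0.82  1.8   0.81] 0.06512469131232182
```

View pics/h.png

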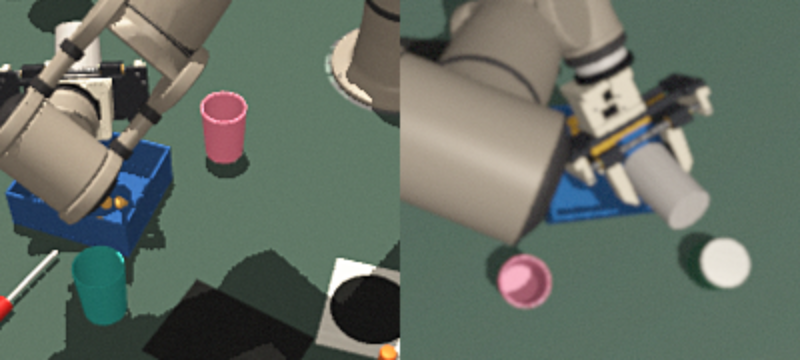

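>>> {"name": "arm_command", "arguments": {
  "series": [
    {"x":-6.5,"y":0,"z":0.5,"rx":0,"ry":8,"rz":0},
    {"x":-13,"y":0,"z":1.8,"rx":0,"ry":16,"rz":0},
    {"x":-19.1,"y":0,"z":4.1,"rx":0,"ry":24,"rz":0},
    {"x":-24.9,"y":0,"z":7.1,"rx":0,"ry":32,"rz":0},
    {"x":-30.2,"y":0,"z":11,"rx":0,"ry":40,"rz":0},
    {"x":-34.9,"y":0,"z":15.6,"rx":0,"ry":48,"rz":0},
    {"x":-39,"y":0,"z":20.7,"rx":0,"ry":56,"rz":0},
    {"x":-42.2,"y":0,"z":26.4,"rx":0,"ry":64,"rz":0},
    {"x":-44.7,"y":0,"z":32.5,"rx":0,"ry":72,"rz":0},
    {"x":-46.3,"y":0,"z":38.8,"rx":0,"ry":80,"rz":0},
    {"x":-47,"y":0,"z":45.4,"rx":0,"ry":88,"rz":0},
    {"x":-46.7,"y":0,"z":51.9,"rx":0,"ry":96,"rz":0},
    {"x":-45.6,"y":0,"z":58.4,"rx":0,"ry":104,"rz":0},
    {"x":-43.6,"y":0,"z":64.6,"rx":0,"ry":112,"rz":0},
    {"x":-40.7,"y":0,"z":70.5,"rx":0,"ry":120,"rz":0},
    {"x":-39,"y":0,"z":73.3,"rx":0,"ry":124,"rz":0},
    {"x":-39,"y":0,"z":73.3,"rx":0,"ry":124,"rz":0},
    {"x":-39,"y":0,"z":73.3,"rx":0,"ry":124,"rz":0}
  ]
}}

```text
time: 45.0
tool_pos: [0.3899, -0.3424, 0.2045]
tool_rot: [3.137, -1.046, 0.528]
contact_force: [-0.3, -0.5, -1.2]
opening: 0.0658
grip_force: 40.0
```

```bash
python3 - <<'E'
from k import *
s=observe();print(s["time"],s["tool_pos"],s["tool_rot"],s["contact_force"],s["qpos"].round(2),s["opening"])
for c in ("scene","top"):
    p=read_camera(c)
    a=p["pixels"][90:270,200:400] if c=="scene" else p["pixels"][140:320,290:490]; cv2.imwrite(f"pics/g{c}.png",a)
    print([np.round(o["point"],3) for o in mark_of(p,"cup")[:5]+mark_of(p,"cup_rim")[:5]])
cv2.imwrite("pics/i.png",cv2.resize(np.hstack([cv2.imread("pics/gscene.png"),cv2.imread("pics/gtop.png")]),None,fx=2,fy=2))
R0=Ro.from_euler('xyz',s["tool_rot"])
g1=np.array(s["tool_pos"])+R0.apply([0,0,.047]); g2=np.array((.473,.135,.15));W=[]
for f in np.linspace(0,1,16)[1:]:
    k=f*f*(3-2*f); W.append((g1+(g2-g1)*k+[0,0,.05*4*k*(1-k)],down(np.radians(-60+45*k),60)))
rows(W+[(g2-[0,0,.073],down(np.radians(-15),60))])
E
```

```text
45.0 [ 0.38989465 -0.34238834  0.20450444] [ 3.13733173 -1.04619767  0.52805518] [-0.31795485 -0.46671855 -1.21642419] [-1.31  0.57  1.85  1.03  1.34 -0.86] 0.06575478937014322
[array([ 0.422, -0.321,  0.113]), array([ 0.302, -0.17 ,  0.003]), array([ 0.626, -0.18 ,  0.   ]), array([ 0.291,  0.192, -0.002]), array([ 0.422, -0.318,  0.201]), array([ 0.296, -0.167,  0.088]), array([ 0.624, -0.179,  0.092]), array([ 0.683, -0.29 , -0.001]), array([0.286, 0.193, 0.089])]
[array([0.287, 0.187, 0.001]), array([ 0.427, -0.327,  0.112]), array([ 0.628, -0.182, -0.002]), array([ 0.299, -0.165, -0.001]), array([ 0.299, -0.172,  0.087]), array([ 0.628, -0.18 ,  0.096]), array([0.288, 0.19 , 0.093]), array([ 0.422, -0.319,  0.198]), array([0.451, 0.281, 0.168])]
xyz [ 2.6 -4.2  1.7] rot [ 0.5 -0.  -0. ] n>=0.1
xyz [ 12.4 -16.3   7.3] rot [ 1.9 -0.  -0.8] n>=0.3
xyz [ 26.6 -35.1  16.5] rot [ 4.1  0.  -2.1] n>=0.5
xyz [ 43.5 -59.3  29.3] rot [ 6.9  0.  -3.7] n>=0.6
xyz [ 61.1 -87.8  45.9] rot [10.1  0.  -5.6] n>=0.7
xyz [  77.9 -119.3   66. ] rot [13.7  0.  -7.7] n>=0.8
xyz [  92.5 -152.8   89.3] rot [17.6  0.  -9.9] n>=0.9
xyz [ 104.  -186.9  115.3] rot [ 21.4   0.  -12.1] n>=0.9
xyz [ 112.1 -220.6  142.9] rot [ 25.3   0.  -14.3] n>=0.9
xyz [ 116.8 -252.5  170.9] rot [ 28.9   0.1 -16.4] n>=0.9
xyz [ 118.6 -281.5  197.9] rot [ 32.1   0.1 -18.3] n>=0.8
xyz [ 118.2 -306.3  222.1] rot [ 34.9   0.1 -19.9] n>=0.7
xyz [ 116.7 -325.6  241.6] rot [ 37.1   0.1 -21.2] n>=0.5
xyz [ 115.2 -338.1  254.6] rot [ 38.5   0.1 -22. ] n>=0.4
xyz [ 114.6 -342.6  259.3] rot [ 39.    0.1 -22.3] n>=0.1
xyz [  51.4 -342.8  295.8] rot [ 39.    0.1 -22.3] n>=1.5
```

View pics/i.png

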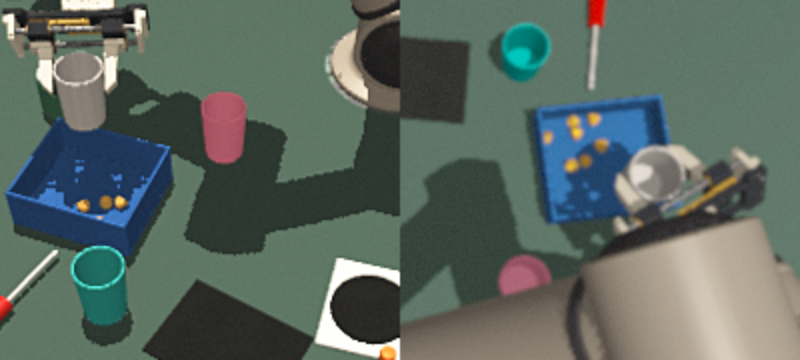

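Seven nuts lie in the tub (right half, around (548–601, 120–166)) and the cup (655,170) is empty. Carry it back to the pad.

>>> {"name": "arm_command", "arguments": {
  "series": [
    {"x":2.6,"y":-4,"z":1.7,"rx":0.5,"ry":0,"rz":0},
    {"x":12.4,"y":-16.3,"z":7.3,"rx":1.9,"ry":0,"rz":-0.8},
    {"x":26.6,"y":-35,"z":16.5,"rx":4.1,"ry":0,"rz":-2.1},
    {"x":43.5,"y":-59.3,"z":29.3,"rx":6.9,"ry":0,"rz":-3.7},
    {"x":61,"y":-87.8,"z":46,"rx":10.1,"ry":0,"rz":-5.6},
    {"x":78,"y":-119.3,"z":66,"rx":13.7,"ry":0,"rz":-7.7},
    {"x":92.5,"y":-152.8,"z":89.3,"rx":17.6,"ry":0,"rz":-9.9},
    {"x":104,"y":-187,"z":115.3,"rx":21.4,"ry":0,"rz":-12.1},
    {"x":112,"y":-220.6,"z":143,"rx":25.3,"ry":0,"rz":-14.3},
    {"x":116.8,"y":-252.5,"z":171,"rx":28.9,"ry":0,"rz":-16.4},
    {"x":118.6,"y":-281.5,"z":198,"rx":32.1,"ry":0,"rz":-18.3},
    {"x":118.2,"y":-306.3,"z":222,"rx":34.9,"ry":0,"rz":-19.9},
    {"x":116.7,"y":-325.6,"z":241.6,"rx":37.1,"ry":0,"rz":-21.2},
    {"x":115.2,"y":-338,"z":254.6,"rx":38.5,"ry":0,"rz":-22},
    {"x":114.6,"y":-342.6,"z":259.3,"rx":39,"ry":0,"rz":-22.3},
    {"x":114.6,"y":-342.6,"z":259.3,"rx":39,"ry":0,"rz":-22.3},
    {"x":114.6,"y":-342.6,"z":259.3,"rx":39,"ry":0,"rz":-22.3}
  ]
}}

```text
time: 47.0
tool_pos: [0.4624, 0.0954, 0.1742]
tool_rot: [3.141, -1.048, 1.309]
contact_force: [0.1, 0.2, -2.2]
opening: 0.065
grip_force: 40.0
```

```bash
python3 - <<'E'
from k import *
s=observe();print(s["time"],s["tool_pos"],s["tool_rot"],s["contact_force"])
p=read_camera("scene");print([np.round(o["point"],3) for o in mark_of(p,"cup")[:5]+mark_of(p,"cup_rim")[:5]])
rows([((.473,.135,z),down(np.radians(-15),60)) for z in (.15,.077)])
E
```

```text
47.0 [0.4623775  0.09535173 0.17421003] [ 3.14118559 -1.04757083  1.30891621] [ 0.12922608  0.19737896 -2.22776159]
[array([ 0.288,  0.192, -0.   ]), array([ 0.625, -0.181,  0.002]), array([0.477, 0.138, 0.081]), array([ 0.303, -0.173,  0.003]), array([0.284, 0.192, 0.087]), array([0.471, 0.134, 0.17 ]), array([ 0.62 , -0.183,  0.09 ]), array([ 0.296, -0.168,  0.09 ]), array([0.473, 0.132, 0.005])]
xyz [-0.1 -0.5  1.1] rot [ 0.1 -0.  -0. ] n>=0.0
xyz [-63.3  -0.5  37.6] rot [ 0.1 -0.  -0. ] n>=1.5
```

>>> {"name": "arm_command", "arguments": {
  "series": [
    {"x":-20,"y":0,"z":12,"rx":0,"ry":0,"rz":0},
    {"x":-38,"y":0,"z":22.5,"rx":0,"ry":0,"rz":0},
    {"x":-50,"y":0,"z":29.5,"rx":0,"ry":0,"rz":0},
    {"x":-58,"y":0,"z":34.3,"rx":0,"ry":0,"rz":0},
    {"x":-61.5,"y":0,"z":36.4,"rx":0,"ry":0,"rz":0},
    {"x":-63.5,"y":0,"z":37.5,"rx":0,"ry":0,"rz":0},
    {"x":-63.5,"y":0,"z":37.5,"rx":0,"ry":0,"rz":0},
    {"x":-63.5,"y":0,"z":37.5,"rx":0,"ry":0,"rz":0}
  ]
}}

```text
time: 47.95
tool_pos: [0.4629, 0.096, 0.1003]
tool_rot: [3.141, -1.047, 1.309]
contact_force: [0.7, -0.3, -1.5]
opening: 0.0652
grip_force: 40.0
```

>>> {"name": "arm_command", "arguments": {
  "series": [
    {"x":0,"y":0,"z":0,"rx":0,"ry":0,"rz":0},
    {"x":0,"y":0,"z":0,"rx":0,"ry":0,"rz":0},
    {"x":0,"y":0,"z":0,"rx":0,"ry":0,"rz":0},
    {"x":0,"y":0,"z":0,"rx":0,"ry":0,"rz":0},
    {"x":0,"y":0,"z":0,"rx":0,"ry":0,"rz":0},
    {"x":30,"y":0,"z":-17,"rx":0,"ry":0,"rz":0},
    {"x":65,"y":0,"z":-37,"rx":0,"ry":0,"rz":0},
    {"x":108,"y":0,"z":-62,"rx":0,"ry":0,"rz":0},
    {"x":108,"y":0,"z":-105,"rx":0,"ry":0,"rz":0},
    {"x":108,"y":0,"z":-150,"rx":0,"ry":0,"rz":0},
    {"x":108,"y":0,"z":-150,"rx":0,"ry":0,"rz":0},
    {"x":108,"y":0,"z":-150,"rx":0,"ry":0,"rz":0}
  ],
  "hand": 91
}}

```text
time: 49.15
tool_pos: [0.4432, 0.0222, 0.2686]
tool_rot: [3.141, -1.047, 1.307]
contact_force: [-0.1, 0.9, -0.6]
opening: 0.0912
grip_force: 0.0
```

```bash
python3 - <<'E'
from k import *
s=observe();print(s["time"],s["tool_pos"],s["contact_force"])
for c in ("scene","top"):
    p=read_camera(c);print([np.round(o["point"],3) for o in mark_of(p,"cup")[:5]+mark_of(p,"cup_rim")[:5]+mark_of(p,"brush")[:1]])
    print("tub nuts",[o for o in brass(p,.02) if .38<o[0]<.57 and -.4<o[1]<-.18])
    a=p["pixels"][90:330,190:470] if c=="scene" else p["pixels"][130:310,180:450]; cv2.imwrite(f"pics/z{c}.png",cv2.resize(a,(520,300 if c=="scene" else 300)))
cv2.imwrite("pics/j.png",np.vstack([cv2.imread("pics/zscene.png"),cv2.imread("pics/ztop.png")]))
E
```

```text
49.15 [0.44317368 0.02215047 0.26863736] [-0.06215168  0.92970359 -0.61768519]
[array([ 0.627, -0.178, -0.   ]), array([ 0.287,  0.192, -0.003]), array([0.474, 0.136, 0.008]), array([ 0.304, -0.168,  0.004]), array([ 0.681, -0.288, -0.   ]), array([ 0.623, -0.18 ,  0.088]), array([ 0.297, -0.168,  0.086]), array([0.474, 0.135, 0.096]), array([0.288, 0.192, 0.086]), array([ 0.467, -0.249,  0.021]), array([0.64 , 0.193, 0.005])]
tub nuts [(np.float64(0.4814), np.float64(-0.2676), 20), (np.float64(0.4722), np.float64(-0.2495), 17), (np.float64(0.5014), np.float64(-0.2916), 22)]
[array([ 0.626, -0.183, -0.   ]), array([0.476, 0.133, 0.004]), array([0.475, 0.137, 0.095]), array([ 0.628, -0.18 ,  0.094]), array([0.64 , 0.192, 0.006])]
tub nuts []
```

View pics/j.png

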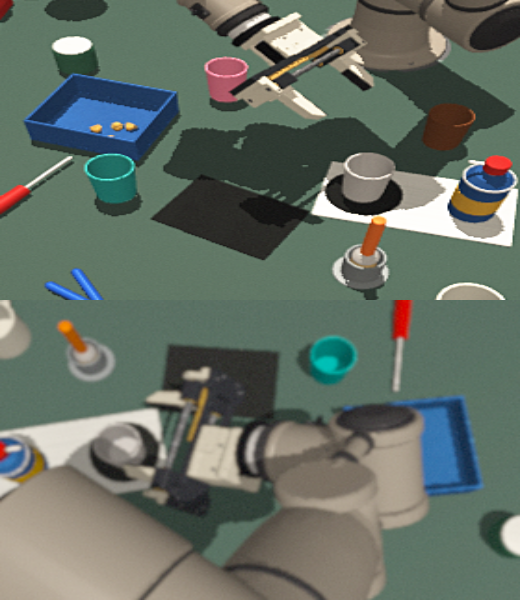

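The cup stands empty and upright on the pad (368,180), the brush is in its pot (370,245), the cap is up, and the nuts are in the tub. Seven were counted there earlier. Handing in.

```bash
python3 -c "
from cell import *
print(hand_in())"
```

```text
the job is handed in; nothing more can be done
None
```

The job is handed in, though no verdict came back: all seven nuts were scrubbed and poured into the tub, the empty cup stands on the pad, the brush is in its pot and the cap is up. It took about 49 s of the 208 s allowed.

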